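# Load the specimen carriage of a plate reader from a stack magazine

### The arm

A 6-joint arm with a two-finger parallel gripper is mounted at the origin on the work surface. World frame = base frame: x ahead of the robot, y to its left, z up, the work surface at z = 0. Lengths are in m, angles in rad, forces in N, time in s.
With the tool pointing down it reaches from about 0.375 to 0.9 m from the base axis. Payload 3.1 kg.
Tool frame: the origin (TCP) lies on the centre line of the jaws, within the pads' length; the fingertips stand robot.tip_reach ahead of it and the grasp point (between the pads) is the TCP (robot.tip_reach is the distance from the TCP to the fingertips, in m); z points along the fingers, y is the direction in which the jaws open and shut (so a half turn about z gives the same grasp; the last joint's range is limited). The gripper opens to 87 mm and grips with 3 to 60 N. Pads are 19 mm wide; open, the fingers measure 117 mm over their backs; the gripper's body (75 mm by 190 mm) begins 51 mm behind the grasp point.
Start: joints at [0.93, 0.527, 1.433, -0, 1.181, -0.178], TCP at [0.278, 0.56, 0.242] pointing down, gripper open.
Joint ranges: [-3.08, 3.08], [-0.75, 2.2], [0.22, 2.44], [-1.43, 4.57], [0, 2.65], [-2.85, 2.85]. Speed limits (rad/s): [2.79, 2.79, 3.14, 3.14, 3.14, 3.14].

### API

Orientations are given as a unit quaternion [x, y, z, w].
In Python, from rig import telemetry, viewer, robot gives the robot as it stands. The module is installed in compiled form; this text tells all that it offers.
- The arm moves only by the tool step_arm, never from a script. Its argument "targets" is a list of rows, each an object of numbers: "dx", "dy", "dz": the shift along the tool's x, y, z in m; "rx", "ry", "rz": the turn, a rotation vector about the tool's x, y, z in degrees. In form: [{"dx": .., "dy": .., "dz": .., "rx": .., "ry": .., "rz": ..}, ...]. A call has exactly 5 rows; each row is the pose to reach, as a shift and turn from the pose measured when the call began, along the tool's axes at that moment; what a row does not reach only later rows make up. A row lasts 1/8 s, in which the tool goes at most 62.5 mm and 10.7 degrees, less where a joint would pass 70% of its speed; a pose out of reach is approached as far as the arm can. A call with a gripper value outside its range is refused whole. "gripper" is the opening, from 0 (shut) to 1 (fully open), set as the call begins (left out, the last holds). The fingers move at their own pace and stop on an object; "force" is the grip in N (left out, the last holds). Time passes only in rows, so rows that repeat a pose let the fingers close, or fill a call up. It gives the time, the measured TCP pose, the force and the opening at its end, in the units of the state.
- telemetry.get_obs(): the state, without advancing time (a new reading comes with each control period).
- viewer.camera(name): name is "scene" or "top" or "wrist"; returns a dict with "img" (480x640x3 uint8, blue, green, red), "depth" (480x640 float32, m along the optical axis (not along the pixel's ray), 0 where there is no reading), "K" (3x3 intrinsics, pixels), "R" (3x3) and "t" (3): a world point X has camera coordinates R X + t. Camera axes: x right, y down, z forward; pixel columns grow to the right and rows downward; lengths in m; the calibration is good to about 2 mm. A picture is of the moment at which its call begins.
- robot.hand_in(): hands the job in, once; it reports no verdict.
The state is a dict: "time": time; "q": joint angles; "joint_velocities": joint speeds; "joint_torque": joint torques, N m; "position": TCP position; "tool_rot": TCP orientation; "ft_force": force on the tool from outside, world axes, zero at the start; "moment": the same for the moment, N m; "grip_width": finger opening in m.
Only numpy, scipy, OpenCV 4.12 (cv2) and the standard library are available. Lean on these libraries where they do the work, as an engineer would, in place of code of your own. Each camera call takes 0.05 s, during which the arm holds its last target.

### The job

The plate reader's carriage is parked half under its optical head: squeeze the latch tab on its slider grip, draw the carriage fully out to its loading notch and let it lock there. Then pull the specimen plates one by one from the bottom of the stack magazine and lay every one of them flat in a pocket of the carriage, one plate to a pocket with its tongue out through the front gap; when the magazine is empty, squeeze the tab again and slide the carriage fully in to the measuring notch under the head so that it locks there with all the plates still seated. Before you finish, swing the dust flap of the emptied magazine fully shut, so that its lip drops in behind the front posts, and leave the dish tray, the amber bottle and the jar alone.

Things in the scene. Friction and masses are not known exactly. Their poses are not given: they have to be found in the camera images.
- reader: Plate reader, fixed: blue base, white head. Origin on the bench; +x is the way the carriage slides in, z up. In this frame (mm): base x -100 to 110, y -175 to 90, 12 high; head x -15 to 90, |y| < 80, underside z 72, top z 149; rear wall x 85 to 105. Notched steel rail along x at y -151 to -171, top z 45, under the outer finger when the grip is held.
- carriage (a joint): Aluminium carriage with three pockets in a row across its travel; m slid in along reader +x. Notches: 0.000 loading (drawn out, pockets clear of the head), 0.050 parked (start), 0.100 measuring (fully in). Friction 2 N; passes notches while the tab is pressed. Locked in a notch by the tab, with 1.5 mm play either way; end stops 4 mm beyond the outer notches.
- tab (a joint): Sprung grey latch tab on the outer (reader -y) side of the grip; m pressed towards the black post: 0 out, 0.007 fully in. 4 N to start, 8 N to bottom; the carriage is free from 0.0055 on. Let go, it springs out and locks if at a notch; between notches it stops at 0.005, its pin rubbing on the rail, and locks when slid to a notch.
- grip (a point): Centre of the slider grip, 72 mm above the bench; moves with the carriage, axes as the reader's. Black post 10 mm thick (+y side), 8 mm gap, grey tab 5 mm thick (-y side): 23 mm across y, 16 squeezed; 24 mm along x; top 90 mm above the bench. Squeeze it across y, fingers straight down, tips 50 mm or more above the bench; 25 to 40 N is ample.
- pocket0 (a point): Pocket nearest the grip, at carriage y -50 mm: centre of its floor, 42 mm above the bench, axes as the reader's. Inside 64 (x) x 45.5 mm (y), walls 7 mm high, 50 mm pitch; 28 mm wide gap in its front wall (reader -x side) for the tongue. A seated plate's body centre is 5 mm above this point, its x along the reader's +x, its tongue overhanging to -x.
- pocket1 (a point): Pocket middle one: centre of its floor, 42 mm above the bench, axes as the reader's. Inside 64 (x) x 45.5 mm (y), walls 7 mm high, 50 mm pitch; 28 mm wide gap in its front wall (reader -x side) for the tongue. A seated plate's body centre is 5 mm above this point, its x along the reader's +x, its tongue overhanging to -x.
- pocket2 (a point): Pocket farthest from the grip, at carriage y +50 mm: centre of its floor, 42 mm above the bench, axes as the reader's. Inside 64 (x) x 45.5 mm (y), walls 7 mm high, 50 mm pitch; 28 mm wide gap in its front wall (reader -x side) for the tongue. A seated plate's body centre is 5 mm above this point, its x along the reader's +x, its tongue overhanging to -x.
- magazine: Stack magazine, fixed; origin on the bench under the stack. Floor 40 mm up; walls to 86 mm; inside 64 (x) x 46 mm (y). Plates lie along its axes, tongues out at -x through a 28 mm gap between front posts. These end 54 mm up: only the bottom plate can be drawn out, along -x, 66 mm to clear the posts; lift it only when also clear of the next tongue above (66 mm + that tongue). The rest drop.
- plate_a: White plastic specimen plate with a glass window, shortest tongue, top of the stack: body 60 (x) x 42 (y) x 10 mm thick (z), and a tongue 30 mm long, 20 mm wide, as thick, from the middle of its -x edge. Origin at the centre of the body, mid-thickness. Same on both faces. 55 to 115 g. May be absent.
- plate_a_tip (a point): Middle of the end of that plate's tongue, 60 mm from its body centre along its -x, mid-thickness. In the stack a tongue reaches at least 22 mm beyond the one above it; take it by its sides near the end, fingers straight down; 45 N holds it level.
- plate_b: White plastic specimen plate with a glass window, middle tongue, middle of the stack: body 60 (x) x 42 (y) x 10 mm thick (z), and a tongue 52 mm long, 20 mm wide, as thick, from the middle of its -x edge. Origin at the centre of the body, mid-thickness. Same on both faces. 55 to 115 g. May be absent.
- plate_b_tip (a point): Middle of the end of that plate's tongue, 82 mm from its body centre along its -x, mid-thickness. In the stack a tongue reaches at least 22 mm beyond the one above it; take it by its sides near the end, fingers straight down; 45 N holds it level.
- plate_c: White plastic specimen plate with a glass window, longest tongue, bottom of the stack: body 60 (x) x 42 (y) x 10 mm thick (z), and a tongue 74 mm long, 20 mm wide, as thick, from the middle of its -x edge. Origin at the centre of the body, mid-thickness. Same on both faces. 55 to 115 g. May be absent.
- plate_c_tip (a point): Middle of the end of that plate's tongue, 104 mm from its body centre along its -x, mid-thickness. In the stack a tongue reaches at least 22 mm beyond the one above it; take it by its sides near the end, fingers straight down; 45 N holds it level.
- flap (a joint): Grey dust flap of the magazine, a plate 77 x 56 x 4 mm hinged along y at the top of the magazine's rear (+x) wall; rad open: 0 shut, flat on top of the walls with its lip down inside the front posts; 1.57 upright; starts upright or leaning back, stop at 1.9. A stiff hinge (0.04 N m): it stays where left. Swing it over from behind with closed fingertips and press its top gently down.
- flap_hinge (a point): Middle of the flap's hinge axis, 88.5 mm above the bench, at x 38 mm in the magazine's frame; axes as the magazine's.
- flap_edge (a point): Middle of the flap's free edge on its outer (rear when open, top when shut) face, 77 mm from the hinge.
- dish_tray: Bystander: white foam block 120 x 170 x 34 mm with clear dishes on top. Origin under its centre.
- reagent: Bystander: amber bottle, 60 mm diameter, 150 mm high. Origin under its centre.
- jar: Bystander: white jar, 56 mm diameter, 70 mm high. Origin under its centre.
Not all that is in view belongs to the job. What is shaped like the plate_a but green, pink or turquoise is not meant.

How it is judged:
By the outcome, as a careful person would: the job done as asked, in the order asked, and still so for the second after the job is handed in, with the robot touching nothing.
Of plate_a, plate_b, plate_c only 2 to 3 are there at a start; the rules pass over those that are not, and their reading is None.
At some moment in a run one of plate_a, plate_b, plate_c may be knocked a few centimetres aside while the robot is not near it.
Once in a run the grip may slacken for a moment while it holds something.
It also fails if it takes over 210 s, if anything falls off the work surface, if the arm or the gripper's body presses on something with over 40 N, if the wrist force passes 120 N, or if a joint passes its speed limit or range.

## Working session

There is one attempt and no reset: what is moved stays moved. The work goes in short steps, Python scripts to look and compute and a tool call to move; the robot and the scene stay as the last step left them, time stands still between calls to the robot, and variables do not carry over. Pictures are saved under pics/ and viewed, and the job is handed in when it is done.

Besides the shell and the picture viewer there is one more tool, called after "Call:" as a command line: name --argument value ..., lists and objects as JSON in quotes. step_arm: Moves the arm, as the interface text tells. Its arguments: {"type":"object","properties":{"targets":{"type":"array"},"gripper":{"type":"number"},"force":{"type":"number"}},"required":["targets"]}

```bash
mkdir -p pics; cat > h.py <<'E'
import numpy as np, cv2
from scipy.spatial.transform import Rotation as Ro
from rig import telemetry, viewer, robot
def cam(n,save=None):
    c=viewer.camera(n)
    if save: cv2.imwrite('pics/'+save,c['img'])
    return c
def pw(c,u,v,d=None):
    if d is None: d=c['depth'][int(v),int(u)]
    p=np.linalg.inv(c['K'])@np.array([u,v,1])*d
    return c['R'].T@(p-c['t'])
def onz(c,u,v,z):
    r=c['R'].T@np.linalg.inv(c['K'])@np.array([u,v,1]); o=-c['R'].T@c['t']
    return o+r*(z-o[2])/r[2]
def px(c,X):
    p=c['R']@np.array(X)+c['t']; p=c['K']@p; return p[:2]/p[2]
def cloud(c):
    v,u=np.mgrid[0:480,0:640]; d=c['depth']
    p=np.linalg.inv(c['K'])@np.stack([u.ravel(),v.ravel(),np.ones(u.size)])*d.ravel()
    return (c['R'].T@(p-c['t'][:,None])).T.reshape(480,640,3)
def st():
    o=telemetry.get_obs()
    print('t',round(o['time'],2),'p',np.round(o['position'],4),'q',np.round(o['q'],3),'f',np.round(o['ft_force'],1),'w',round(o['grip_width'],4))
    print('R',np.round(Ro.from_quat(o['tool_rot']).as_matrix(),3).tolist())
    return o
def tool(target):  # world target TCP -> tool shift
    o=telemetry.get_obs(); return Ro.from_quat(o['tool_rot']).as_matrix().T@(np.array(target)-o['position'])
E
python3 - <<'E'
from h import *
st(); print(robot.tip_reach)
for n in ['scene','top','wrist']:
    c=cam(n,n+'0.png'); print(n,c['K'].round(1).tolist(),(-c['R'].T@c['t']).round(3),c['R'].round(2).tolist())
E
```

```text
t 0.0 p [0.278  0.559  0.2406] q [ 0.931  0.528  1.434 -0.     1.181 -0.178] f [-0.4 -0.3 -0. ] w 0.0873
R [[-0.895, 0.446, -0.001], [0.446, 0.895, -0.002], [0.0, -0.002, -1.0]]
0.019
scene [[465.3, 0.0, 312.9], [0.0, 465.3, 240.6], [0.0, 0.0, 1.0]] [0.995 0.107 0.918] [[-0.01, 1.0, -0.01], [0.86, 0.0, -0.51], [-0.51, -0.01, -0.86]]
top [[517.3, 0.0, 319.7], [0.0, 517.3, 241.7], [0.0, 0.0, 1.0]] [0.347 0.093 1.376] [[-0.0, -1.0, 0.01], [-0.99, 0.0, -0.12], [0.12, -0.01, -0.99]]
wrist [[427.3, 0.0, 317.4], [0.0, 427.3, 232.4], [0.0, 0.0, 1.0]] [0.21  0.594 0.385] [[0.45, 0.9, -0.0], [0.86, -0.43, 0.28], [0.25, -0.12, -0.96]]
```

View pics/scene0.png

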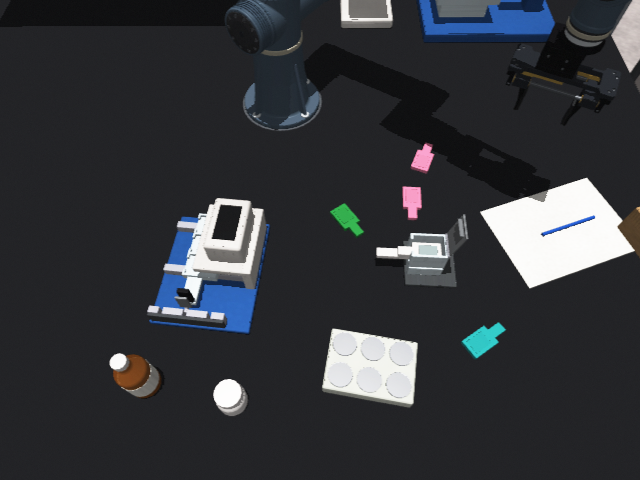

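View pics/top0.png

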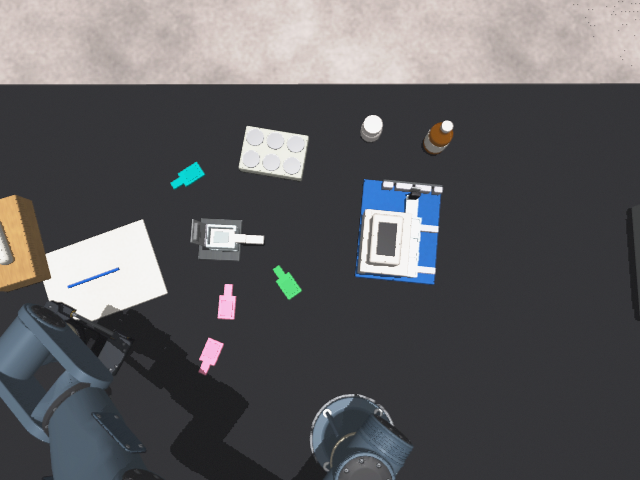

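View pics/wrist0.png

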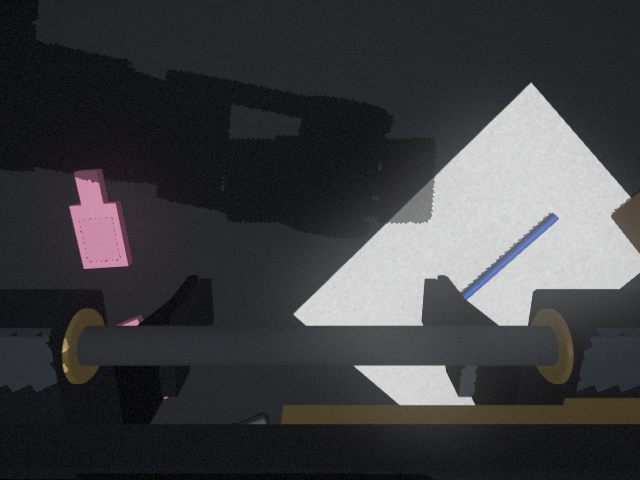

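```bash
python3 - <<'E'
from h import *
t=cv2.imread('pics/top0.png'); s=cv2.imread('pics/scene0.png')
cv2.imwrite('pics/c1.png',cv2.resize(t[165:295,340:460],None,fx=4.5,fy=4.5,interpolation=cv2.INTER_CUBIC))
cv2.imwrite('pics/c2.png',cv2.resize(t[205:275,180:280],None,fx=7,fy=7,interpolation=cv2.INTER_CUBIC))
cv2.imwrite('pics/c3.png',cv2.resize(s[190:335,140:280],None,fx=4,fy=4,interpolation=cv2.INTER_CUBIC))
cv2.imwrite('pics/c4.png',cv2.resize(s[205:300,365:480],None,fx=6,fy=6,interpolation=cv2.INTER_CUBIC))
E
```

```text
(no output)
```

View pics/c1.png

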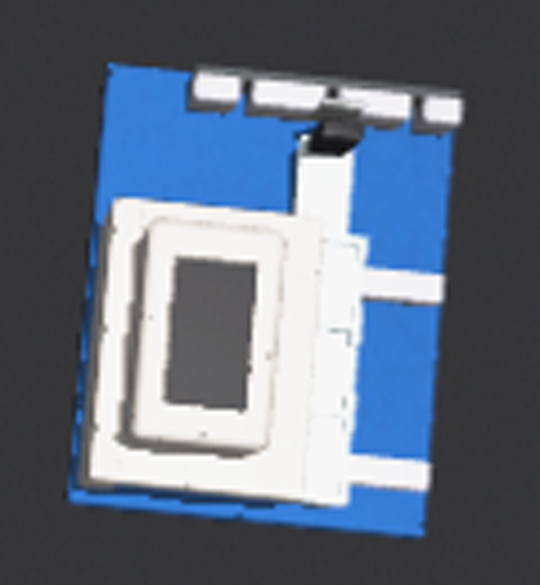

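View pics/c2.png

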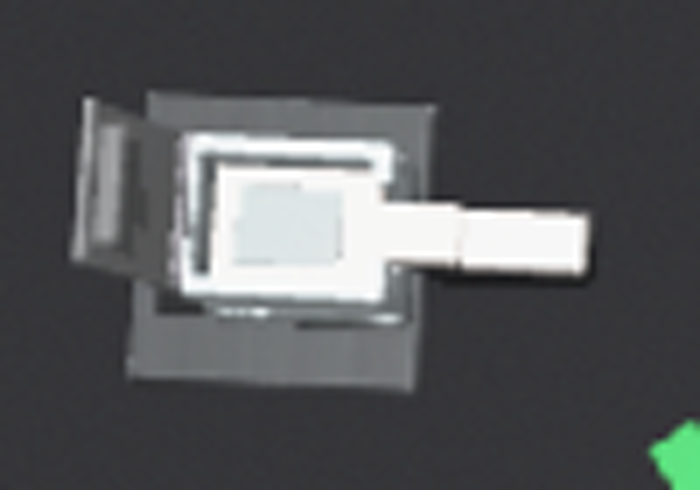

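View pics/c3.png

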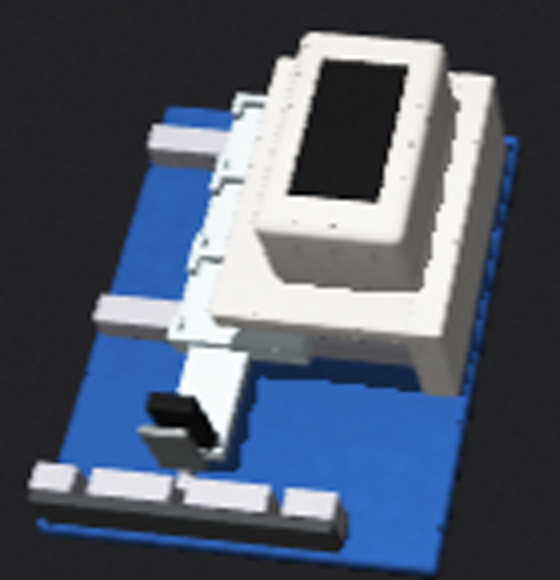

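View pics/c4.png

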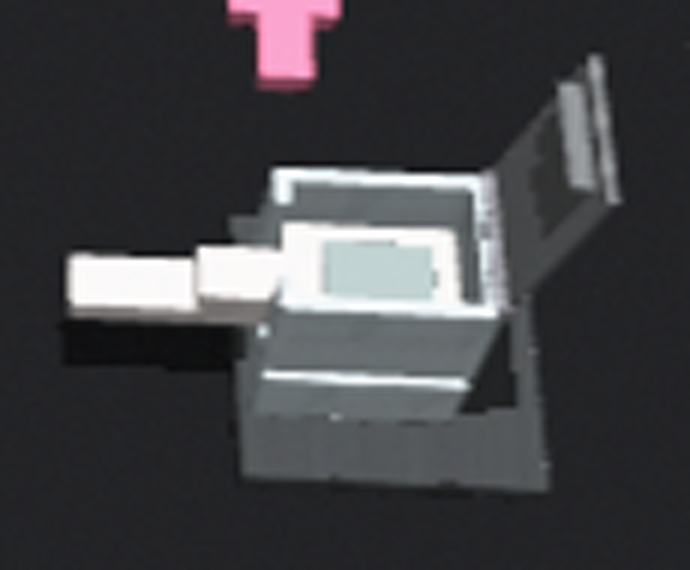

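```bash
python3 - <<'E'
from h import *
P={}
for n in ['top','scene']:
    c=cam(n); P[n]=c
    h=cv2.cvtColor(c['img'],cv2.COLOR_BGR2HSV)
    m=((h[...,0]>100)&(h[...,0]<120)&(h[...,1]>150)&(h[...,2]>60)).astype(np.uint8)
    k,l,s,ce=cv2.connectedComponentsWithStats(m)
    for i in range(1,k):
        if s[i,4]>150: print(n,i,s[i],ce[i])
    if n=='top': b=(slice(175,290),slice(350,450))
    else: b=(slice(200,335),slice(140,275))
    mm=np.zeros_like(m); mm[b]=m[b]
    ct=np.argwhere(mm)[:,::-1]
    hull=cv2.convexHull(ct.astype(np.int32))[:,0]
    W=np.array([onz(c,u,v,.012)[:2] for u,v in hull])*1000
    r=cv2.minAreaRect(W.astype(np.float32)); print(r); print(cv2.boxPoints(r))
    pc=cloud(c)
    for (u,v) in ([(413,192),(414,188),(421,187),(400,186),(395,215),(372,220),(372,262),(410,220),(385,240),(360,250),(220,238),(254,240),(242,238)] if n=='top' else [(185,292),(180,302),(172,313),(225,205),(225,250),(215,264),(240,200),(195,270),(425,250),(390,253),(403,252)]): print(n,u,v,c['depth'][v,u],pc[v,u].round(4))
E
```

```text
top 1 [ 355  179   80  106 1633] [385.84445805 222.21187998]
top 3 [418 192  23  34 613] [429.04404568 208.51549755]
top 4 [418 232  20  35 573] [427.7556719  249.12565445]
((534.6385498046875, -127.2818374633789), (209.4151153564453, 265.4021301269531), 84.05455780029297)
[[ 391.80554  -217.6808  ]
 [ 655.78     -245.17154 ]
 [ 677.47156   -36.882874]
 [ 413.49707    -9.392136]]
top 413 192 1.313116 [ 0.6238 -0.155   0.0882]
top 414 188 1.3130836 [ 0.6338 -0.1576  0.0894]
top 421 187 1.3600855 [ 0.6467 -0.185   0.0438]
top 400 186 1.3570205 [ 0.6488 -0.1293  0.0467]
top 395 215 1.2503972 [ 0.5555 -0.0995  0.1429]
top 372 220 1.2499552 [ 0.5437 -0.0438  0.1415]
top 372 262 1.2368457 [ 0.4419 -0.042   0.1427]
top 410 220 1.3021495 [ 0.5515 -0.1451  0.0907]
top 385 240 1.235286 [ 0.4938 -0.0731  0.1507]
top 360 250 1.3250662 [ 0.4794 -0.021   0.0581]
top 220 238 1.3235779 [0.5113 0.3373 0.0605]
top 254 240 1.3334643 [0.507  0.2515 0.0507]
top 242 238 1.3198881 [0.5106 0.2804 0.0646]
scene 1 [ 418    0  137   42 4409] [490.09231118  23.2166024 ]
scene 4 [ 149  224  121  110 2609] [227.0
[... 196 characters left out ...]
047, 265.1596374511719), 83.90462493896484)
[[ 392.7901    -217.45166  ]
 [ 656.4506    -245.60733  ]
 [ 678.8199     -36.132874 ]
 [ 415.15936     -7.9772034]]
scene 185 292 0.90601045 [ 0.6224 -0.1549  0.09  ]
scene 180 302 0.9177807 [ 0.6347 -0.1681  0.0693]
scene 172 313 0.9333982 [ 0.6477 -0.1888  0.0439]
scene 225 205 0.9411612 [ 0.4558 -0.0844  0.1465]
scene 225 250 0.8951241 [ 0.5567 -0.075   0.1402]
scene 215 264 0.9402397 [ 0.5591 -0.1043  0.0868]
scene 240 200 0.9515427 [ 0.4408 -0.0559  0.1428]
scene 195 270 0.9419909 [ 0.5691 -0.1451  0.0795]
scene 425 250 0.9803132 [0.5114 0.3291 0.0614]
scene 390 253 0.989031 [0.5132 0.2567 0.0514]
scene 403 252 0.978223 [0.5165 0.2824 0.0616]
```

```bash
cat >> h.py <<'E'
def goto(target,yaw=None,rnd=4):
    """print tool shift and rz (deg) to put TCP at world target with tool x at yaw deg, pointing straight down"""
    o=telemetry.get_obs(); R=Ro.from_quat(o['tool_rot']).as_matrix()
    d=R.T@(np.array(target)-o['position'])
    s='dx %.4f dy %.4f dz %.4f'%tuple(d)
    if yaw is not None:
        a=np.deg2rad(yaw); X=np.array([np.cos(a),np.sin(a),0]); Z=np.array([0,0,-1.]); T=np.stack([X,np.cross(Z,X),Z],1)
        rv=Ro.from_matrix(R.T@T).as_rotvec(degrees=True); s+=' rot %.2f %.2f %.2f'%tuple(rv)
    print(s)
RY=84.0
EX=np.array([np.cos(np.deg2rad(RY)),np.sin(np.deg2rad(RY)),0]); EY=np.array([-EX[1],EX[0],0])
RO=np.array([.4924,-.1276,0])
def r2w(x,y,z): return RO+EX*x+EY*y+np.array([0,0,z])
def w2r(p): p=np.asarray(p)-RO; return np.array([p@EX,p@EY,p[2]])
E
python3 - <<'E'
from h import *
for n in ['top','scene']:
    c=cam(n); pc=cloud(c); z=pc[...,2]
    # objects near z>.03: amber, jar, tray
    for nm,(x0,x1,y0,y1) in dict(bottle=(.68,.85,-.35,-.15),jar=(.68,.85,-.15,.05),tray=(.6,.8,.1,.35)).items():
        m=(pc[...,0]>x0)&(pc[...,0]<x1)&(pc[...,1]>y0)&(pc[...,1]<y1)&(z>.025)
        q=pc[m]; print(n,nm,q.min(0).round(3),q.max(0).round(3))
    # magazine: rims z in .08-.09, tongues
    reg=(pc[...,0]>.4)&(pc[...,0]<.6)&(pc[...,1]>.18)&(pc[...,1]<.45)
    hs=cv2.cvtColor(c['img'],cv2.COLOR_BGR2HSV)
    for nm,z0,z1 in [('rim',.08,.0885),('t_low',.046,.0545),('t_up',.0565,.0645)]:
        m=reg&(z>z0)&(z<z1)&(hs[...,2]>150)&(hs[...,1]<60)
        q=pc[m]; 
        print(n,nm,m.sum(),q.min(0).round(4),q.max(0).round(4)); 
        if nm!='rim':
            for e in np.arange(.22,.37,.01):
                s=q[abs(q[:,1]-e)<.002]
                if len(s): print('  y%.2f x %.4f %.4f mid %.4f n%d'%(e,s[:,0].min(),s[:,0].max(),(s[:,0].min()+s[:,0].max())/2,len(s)))
E
```

```text
top bottle [ 0.745 -0.258  0.026] [ 0.805 -0.199  0.157]
top jar [ 0.782 -0.083  0.025] [ 0.835 -0.03   0.078]
top tray [0.674 0.115 0.025] [0.8   0.299 0.051]
top rim 138 [0.4851 0.2951 0.0804] [0.5443 0.3702 0.0885]
top t_low 135 [0.4817 0.2287 0.046 ] [0.5409 0.365  0.0541]
  y0.23 x 0.4995 0.5169 mid 0.5082 n9
  y0.24 x 0.4996 0.5177 mid 0.5086 n14
  y0.25 x 0.5022 0.5200 mid 0.5111 n14
  y0.26 x 0.5016 0.5199 mid 0.5107 n11
  y0.27 x 0.5017 0.5207 mid 0.5112 n8
  y0.28 x 0.5018 0.5018 mid 0.5018 n1
  y0.29 x 0.5022 0.5022 mid 0.5022 n1
  y0.30 x 0.4817 0.5022 mid 0.4920 n2
  y0.31 x 0.5361 0.5361 mid 0.5361 n1
  y0.32 x 0.5251 0.5251 mid 0.5251 n1
  y0.36 x 0.5388 0.5388 mid 0.5388 n1
top t_up 405 [0.4852 0.2406 0.0567] [0.535  0.3653 0.0645]
  y0.24 x 0.5192 0.5192 mid 0.5192 n1
  y0.28 x 0.5030 0.5214 mid 0.5122 n14
  y0.29 x 0.5058 0.5212 mid 0.5135 n14
  y0.30 x 0.5034 0.5217 mid 0.5125 n11
  y0.31 x 0.4934 0.5343 mid 0.5139 n25
  y0.32 x 0.4959 0.5344 mid 0.5152 n21
  y0.33 x 0.4957 0.5350 mid 0.5154 n19
  y0.34 x 0.4958 0.5321 mid 0.5139 n19
  y0.35 x 0.4962 0.5350 mid 0.5
[... 278 characters left out ...]
 t_low 177 [0.4944 0.2275 0.046 ] [0.5198 0.365  0.054 ]
  y0.23 x 0.5003 0.5161 mid 0.5082 n15
  y0.24 x 0.4996 0.5174 mid 0.5085 n16
  y0.25 x 0.4998 0.5165 mid 0.5082 n16
  y0.26 x 0.4997 0.5198 mid 0.5098 n15
  y0.27 x 0.4985 0.5175 mid 0.5080 n18
scene t_up 452 [0.4895 0.2718 0.0566] [0.5338 0.3636 0.064 ]
  y0.27 x 0.5186 0.5186 mid 0.5186 n1
  y0.28 x 0.4995 0.5201 mid 0.5098 n15
  y0.29 x 0.4999 0.5202 mid 0.5100 n17
  y0.30 x 0.5031 0.5088 mid 0.5060 n6
  y0.31 x 0.4912 0.5196 mid 0.5054 n20
  y0.32 x 0.4900 0.5204 mid 0.5052 n23
  y0.33 x 0.4911 0.5215 mid 0.5063 n22
  y0.34 x 0.4940 0.5214 mid 0.5077 n24
  y0.35 x 0.4939 0.5206 mid 0.5072 n21
  y0.36 x 0.4930 0.5229 mid 0.5080 n22
```

```bash
python3 - <<'E'
from h import *
goto([.627,-.157,.26],84)
E
```

```text
dx -0.6313 dy -0.4860 dz -0.0185 rot -0.03 0.01 69.54
```

Call:
step_arm --targets '[{"dx": -0.05, "dy": -0.04, "dz": -0.02, "rz": 10}, {"dx": -0.1, "dy": -0.08, "dz": -0.02, "rz": 20}, {"dx": -0.15, "dy": -0.12, "dz": -0.02, "rz": 30}, {"dx": -0.2, "dy": -0.155, "dz": -0.02, "rz": 40}, {"dx": -0.25, "dy": -0.195, "dz": -0.02, "rz": 50}]' --gripper 0.5 --force 30

```text
invalid input
```

```bash
python3 - <<'E'
from h import *
st();goto([.627,-.157,.24],84)
E
```

```text
t 0.35 p [0.2783 0.5594 0.2413] q [ 0.931  0.528  1.433 -0.     1.181 -0.179] f [-0.1  0.2  0. ] w 0.0872
R [[-0.895, 0.446, -0.0], [0.446, 0.895, -0.0], [0.0, -0.001, -1.0]]
dx -0.6313 dy -0.4860 dz 0.0015 rot -0.03 0.01 69.54
```

Call:
step_arm --targets '[{"dx": -0.05, "dy": -0.04, "dz": -0.02, "rx": 0, "ry": 0, "rz": 10}, {"dx": -0.1, "dy": -0.08, "dz": -0.02, "rx": 0, "ry": 0, "rz": 20}, {"dx": -0.15, "dy": -0.12, "dz": -0.02, "rx": 0, "ry": 0, "rz": 30}, {"dx": -0.2, "dy": -0.155, "dz": -0.02, "rx": 0, "ry": 0, "rz": 40}, {"dx": -0.25, "dy": -0.195, "dz": -0.02, "rx": 0, "ry": 0, "rz": 50}]' --gripper 0.5 --force 30

```text
time: 0.98
position: [0.4131, 0.2786, 0.2617]
tool_rot: [0.621, 0.784, 0.0, 0.0]
ft_force: [0.9, 1.3, 0.5]
grip_width: 0.0472
```

```bash
python3 - <<'E'
from h import *
st();goto([.627,-.157,.24],84)
E
```

```text
t 0.97 p [0.4131 0.2786 0.2617] q [ 0.369  0.331  1.721 -0.     1.089  0.138] f [0.9 1.3 0.5] w 0.0472
R [[-0.229, 0.973, 0.001], [0.973, 0.229, 0.0], [-0.0, 0.001, -1.0]]
dx -0.4730 dy 0.1085 dz 0.0219 rot 0.06 -0.00 19.23
```

```bash
python3 - <<'E'
from h import *
cam('wrist','w1.png')
E
```

```text
(no output)
```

View pics/w1.png

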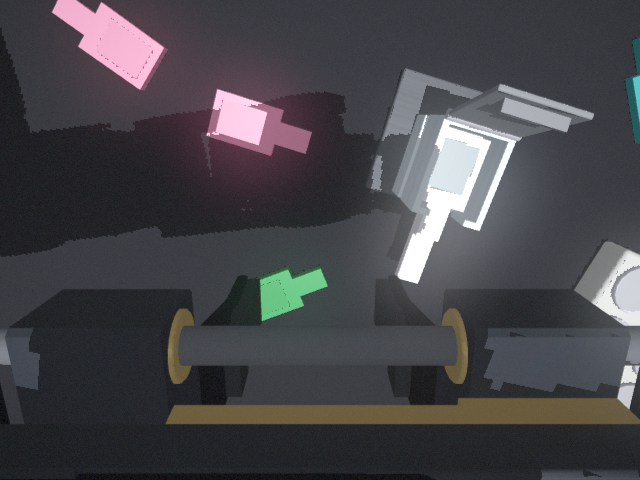

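Call:
step_arm --targets '[{"dx": -0.06, "dy": 0.015, "dz": 0.0, "rx": 0, "ry": 0, "rz": 4}, {"dx": -0.12, "dy": 0.03, "dz": 0.0, "rx": 0, "ry": 0, "rz": 8}, {"dx": -0.18, "dy": 0.045, "dz": 0.0, "rx": 0, "ry": 0, "rz": 12}, {"dx": -0.24, "dy": 0.06, "dz": 0.0, "rx": 0, "ry": 0, "rz": 16}, {"dx": -0.3, "dy": 0.075, "dz": 0.0, "rx": 0, "ry": 0, "rz": 19.2}]'

```text
time: 1.65
position: [0.5538, -0.0004, 0.2638]
tool_rot: [0.746, 0.665, -0.001, 0.003]
ft_force: [0.0, 1.0, -0.4]
grip_width: 0.0437
```

```bash
python3 - <<'E'
from h import *
st();goto([.627,-.157,.2],84)
E
```

```text
t 1.65 p [ 5.538e-01 -4.000e-04  2.638e-01] q [-0.2    0.404  1.589 -0.005  1.144 -0.083] f [ 0.   1.  -0.4] w 0.0437
R [[0.115, 0.993, 0.004], [0.993, -0.115, -0.006], [-0.005, 0.004, -1.0]]
dx -0.1469 dy 0.0903 dz 0.0649 rot 0.24 0.30 -0.58
```

Call:
step_arm --targets '[{"dx": -0.05, "dy": 0.03, "dz": 0.0, "rx": 0.2, "ry": 0.3, "rz": -0.6}, {"dx": -0.1, "dy": 0.06, "dz": 0.02, "rx": 0.2, "ry": 0.3, "rz": -0.6}, {"dx": -0.147, "dy": 0.09, "dz": 0.04, "rx": 0.2, "ry": 0.3, "rz": -0.6}, {"dx": -0.147, "dy": 0.09, "dz": 0.065, "rx": 0.2, "ry": 0.3, "rz": -0.6}, {"dx": -0.147, "dy": 0.09, "dz": 0.065, "rx": 0.2, "ry": 0.3, "rz": -0.6}]'

```text
time: 2.28
position: [0.6251, -0.1569, 0.1974]
tool_rot: [0.743, 0.669, -0.001, -0.003]
ft_force: [-0.3, -0.4, 0.2]
grip_width: 0.0436
```

```bash
python3 - <<'E'
from h import *
st(); c=cam('wrist','w2.png'); print((-c['R'].T@c['t']).round(3),'posttop',px(c,[.629,-.157,.09]))
t=cam('top','t2.png')
s=cam('scene','s2.png')
pc=cloud(s)
for n,c in (('s',s),('t',t)):
    pc=cloud(c); m=(pc[...,0]>.59)&(pc[...,0]<.655)&(pc[...,1]>-.18)&(pc[...,1]<-.13)&(pc[...,2]>.084)&(pc[...,2]<.096)
    q=np.array([w2r(p) for p in pc[m]])*1000
    print(n,len(q), q.min(0).round(1) if len(q) else '', q.max(0).round(1) if len(q) else '')
E
```

```text
t 2.27 p [ 0.6251 -0.1569  0.1974] q [-0.419  0.605  1.42   0.     1.123 -0.314] f [-0.3 -0.4  0.2] w 0.0436
R [[0.105, 0.994, -0.005], [0.994, -0.105, 0.003], [0.002, -0.005, -1.0]]
[ 0.633 -0.081  0.341] posttop [325.47204021 238.58795297]
s 106 [ -32.8 -146.6   84. ] [  -8.9 -122.5   91.7]
t 0
```

View pics/w2.png

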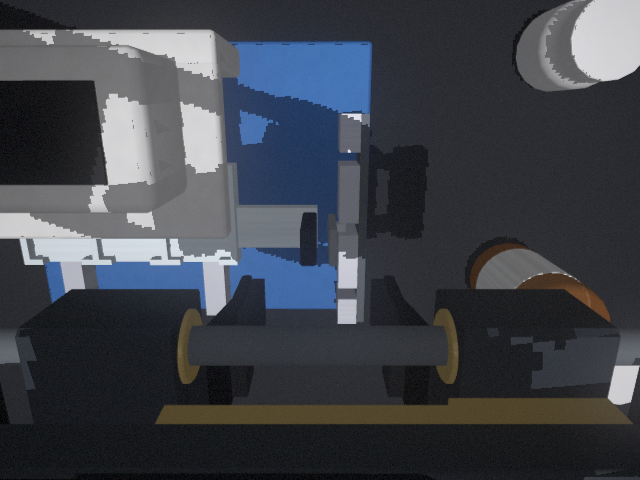

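```bash
python3 - <<'E'
from h import *
c=cam('wrist')
i=c['img'][200:280,290:350]; cv2.imwrite('pics/w2c.png',cv2.resize(i,None,fx=8,fy=8,interpolation=cv2.INTER_NEAREST))
pc=cloud(c)
m=(pc[...,2]>.084)&(pc[...,2]<.096)&(abs(pc[...,0]-.625)<.03)&(abs(pc[...,1]+.156)<.04)
q=np.array([w2r(p) for p in pc[m]])*1000
print(len(q),q.min(0).round(1),q.max(0).round(1)); print(np.argwhere(m).min(0),np.argwhere(m).max(0))
# base corners
for uv in [(371,42),(371,112),(203,262)]: print(uv,(w2r(onz(c,*uv,.012))*1000).round(1), (w2r(pc[uv[1]-3,uv[0]-3])*1000).round(1))
E
```

```text
929 [ -32.9 -146.    84. ] [  -8.7 -123.1   92.6]
[226 296] [264 332]
(371, 42) [ 108.3 -175.1   12. ] [ 111.8 -174.1    1.6]
(371, 112) [  59.9 -176.9   12. ] [  62.  -175.9    0.6]
(203, 262) [-59.7 -42.3  12. ] [-46.1 -48.9  42.8]
```

View pics/w2c.png

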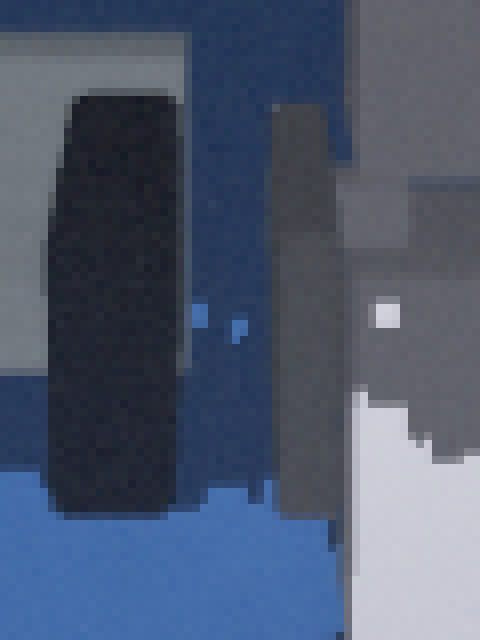

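```bash
python3 - <<'E'
from h import *
T=r2w(-.0208,-.1345,.098); print(T); goto(T,84)
E
```

```text
[ 0.623989   -0.16234513  0.098     ]
dx -0.0062 dy -0.0029 dz 0.1034 rot 0.16 0.04 0.10
```

Call:
step_arm --targets '[{"dx": -0.006, "dy": -0.002, "dz": 0.02, "rx": 0, "ry": 0, "rz": 0}, {"dx": -0.006, "dy": -0.003, "dz": 0.05, "rx": 0, "ry": 0, "rz": 0}, {"dx": -0.006, "dy": -0.003, "dz": 0.08, "rx": 0, "ry": 0, "rz": 0}, {"dx": -0.006, "dy": -0.003, "dz": 0.1, "rx": 0, "ry": 0, "rz": 0}, {"dx": -0.006, "dy": -0.003, "dz": 0.103, "rx": 0, "ry": 0, "rz": 0}]'

```text
time: 3.1
position: [0.6236, -0.1612, 0.0983]
tool_rot: [0.742, 0.67, 0.0, 0.001]
ft_force: [0.2, -0.2, -0.6]
grip_width: 0.0432
```

```bash
python3 - <<'E'
from h import *
o=st();print(w2r(o['position'])); goto(r2w(-.0208,-.1345,.098),84)
E
```

```text
t 3.1 p [ 0.6236 -0.1612  0.0983] q [-0.426  0.729  1.493  0.     0.918 -0.325] f [ 0.2 -0.2 -0.6] w 0.0432
R [[0.102, 0.995, 0.002], [0.995, -0.102, -0.0], [-0.0, 0.002, -1.0]]
[-0.01973173 -0.13402684  0.09826136]
dx -0.0011 dy 0.0005 dz 0.0003 rot 0.10 0.02 0.17
```

Close on the grip.

Call:
step_arm --targets '[{"dx": -0.001, "dy": 0.0, "dz": 0, "rx": 0, "ry": 0, "rz": 0}, {"dx": -0.001, "dy": 0.0, "dz": 0, "rx": 0, "ry": 0, "rz": 0}, {"dx": -0.001, "dy": 0.0, "dz": 0, "rx": 0, "ry": 0, "rz": 0}, {"dx": -0.001, "dy": 0.0, "dz": 0, "rx": 0, "ry": 0, "rz": 0}, {"dx": -0.001, "dy": 0.0, "dz": 0, "rx": 0, "ry": 0, "rz": 0}]' --gripper 0 --force 32

```text
time: 3.72
position: [0.6205, -0.162, 0.0993]
tool_rot: [0.742, 0.671, -0.002, -0.002]
ft_force: [-7.7, -0.6, 8.6]
grip_width: 0.0144
```

```bash
python3 - <<'E'
from h import *
o=st();print(w2r(o['position']))
E
```

```text
t 3.73 p [ 0.6205 -0.162   0.0993] q [-0.429  0.726  1.495 -0.002  0.925 -0.326] f [-7.7 -0.6  8.6] w 0.0144
R [[0.101, 0.995, -0.005], [0.995, -0.101, 0.0], [-0.0, -0.005, -1.0]]
[-0.02079838 -0.13095853  0.09930594]
```

Call:
step_arm --targets '[{"dx": -0.01, "dy": 0.0, "dz": 0, "rx": 0, "ry": 0, "rz": 0}, {"dx": -0.02, "dy": 0.0, "dz": 0, "rx": 0, "ry": 0, "rz": 0}, {"dx": -0.03, "dy": 0.0, "dz": 0, "rx": 0, "ry": 0, "rz": 0}, {"dx": -0.04, "dy": 0.0, "dz": 0, "rx": 0, "ry": 0, "rz": 0}, {"dx": -0.05, "dy": 0.0, "dz": 0, "rx": 0, "ry": 0, "rz": 0}]'

```text
time: 4.35
position: [0.6151, -0.2125, 0.0994]
tool_rot: [0.742, 0.67, -0.002, -0.002]
ft_force: [-1.0, 2.9, 1.6]
grip_width: 0.0143
```

```bash
python3 - <<'E'
from h import *
o=st();print(w2r(o['position'])); s=cam('scene','s3.png'); cv2.imwrite('pics/s3c.png',cv2.resize(s['img'][190:335,100:280],None,fx=4,fy=4))
E
```

```text
t 4.35 p [ 0.6151 -0.2125  0.0994] q [-0.503  0.736  1.469 -0.003  0.942 -0.4  ] f [-1.   2.9  1.6] w 0.0143
R [[0.101, 0.995, -0.006], [0.995, -0.101, 0.001], [-0.0, -0.006, -1.0]]
[-0.07160863 -0.13086863  0.09939176]
```

View pics/s3c.png

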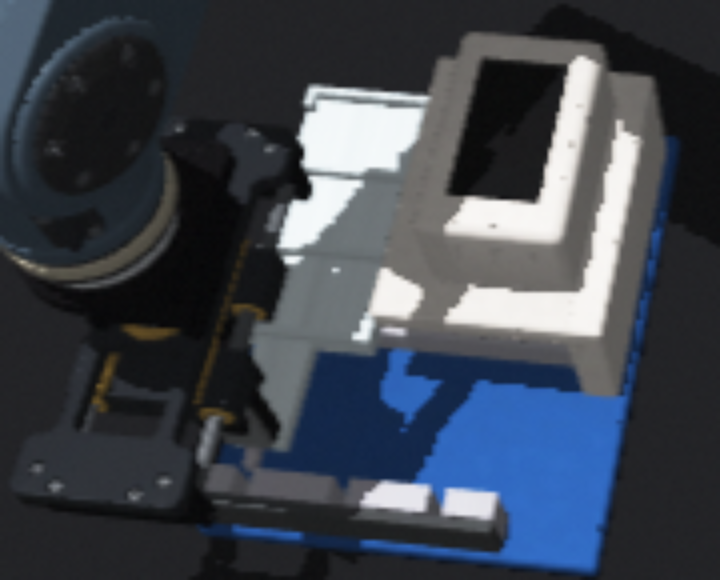

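Call:
step_arm --targets '[{"dx": 0.001, "dy": 0.0, "dz": 0, "rx": 0, "ry": 0, "rz": 0}, {"dx": 0.001, "dy": 0.0, "dz": 0, "rx": 0, "ry": 0, "rz": 0}, {"dx": 0.001, "dy": 0.0, "dz": 0, "rx": 0, "ry": 0, "rz": 0}, {"dx": 0.001, "dy": 0.0, "dz": 0, "rx": 0, "ry": 0, "rz": 0}, {"dx": 0.001, "dy": 0.0, "dz": 0, "rx": 0, "ry": 0, "rz": 0}]' --gripper 0.5

```text
time: 5.03
position: [0.6148, -0.213, 0.0993]
tool_rot: [0.742, 0.67, -0.003, -0.002]
ft_force: [-0.6, 0.6, 0.4]
grip_width: 0.0426
```

Call:
step_arm --targets '[{"dx": 0.0, "dy": 0.0, "dz": -0.03, "rx": 0, "ry": 0, "rz": 0}, {"dx": 0.0, "dy": 0.0, "dz": -0.06, "rx": 0, "ry": 0, "rz": 0}, {"dx": -0.01, "dy": 0.0, "dz": -0.09, "rx": 0, "ry": 0, "rz": 0}, {"dx": -0.01, "dy": 0.0, "dz": -0.1, "rx": 0, "ry": 0, "rz": 0}, {"dx": -0.01, "dy": 0.0, "dz": -0.1, "rx": 0, "ry": 0, "rz": 0}]'

```text
time: 5.65
position: [0.6143, -0.2226, 0.1996]
tool_rot: [0.742, 0.67, -0.003, -0.002]
ft_force: [-0.2, 0.7, 0.1]
grip_width: 0.0439
```

```bash
python3 - <<'E'
from h import *
o=st(); c=cam('wrist','w4.png'); pc=cloud(c)
g=r2w(-.0708,-.1345,0)
m=(pc[...,2]>.084)&(pc[...,2]<.096)&(abs(pc[...,0]-g[0])<.03)&(abs(pc[...,1]-g[1])<.04)
q=np.array([w2r(p) for p in pc[m]])*1000
print(len(q),q.min(0).round(1),q.max(0).round(1)); a=np.argwhere(m);print(a.min(0),a.max(0))
E
```

```text
t 5.65 p [ 0.6143 -0.2226  0.1996] q [-0.517  0.614  1.393 -0.004  1.139 -0.414] f [-0.2  0.7  0.1] w 0.0439
R [[0.101, 0.995, -0.006], [0.995, -0.101, -0.001], [-0.002, -0.006, -1.0]]
978 [ -84.4 -145.9   84. ] [ -60.5 -123.1   93. ]
[202 306] [241 343]
```

View pics/w4.png

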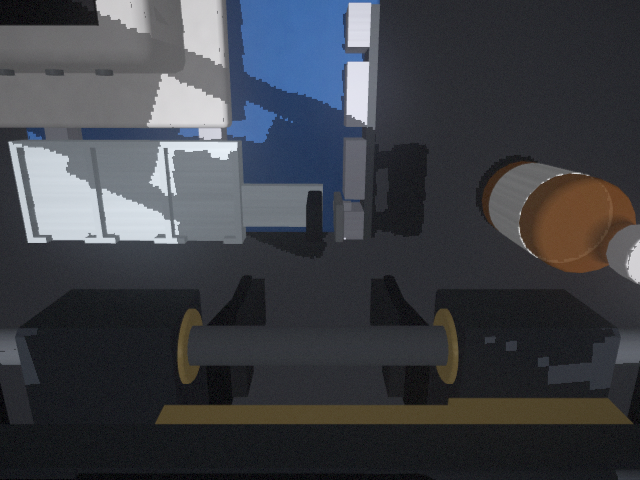

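```bash
python3 - <<'E'
from h import *
for n in ['wrist','scene','top']:
    c=cam(n); pc=cloud(c); 
    q=(pc-RO).reshape(-1,3); q=np.stack([q@EX,q@EY,q[:,2]],1)*1000
    a=q[(q[:,2]>46)&(q[:,2]<52)&(abs(q[:,1])<90)&(q[:,0]<-10)&(q[:,0]>-130)]
    f=q[(q[:,2]>39.)&(q[:,2]<44.5)&(abs(q[:,1])<76)&(q[:,0]<-17)&(q[:,0]>-110)]
    print(n,len(a),a.min(0).round(1),a.max(0).round(1),len(f),np.median(f[:,2]).round(1),f.min(0).round(1),f.max(0).round(1))
    hx,ex=np.histogram(a[:,0],np.arange(-110,-10,2)); print('x',[(int(e),int(h)) for e,h in zip(ex,hx) if h])
    hx,ex=np.histogram(a[:,1],np.arange(-90,90,2)); print('y',[(int(e),int(h)) for e,h in zip(ex,hx) if h>3])
E
```

```text
wrist 5342 [-99.2 -75.8  46. ] [-26.7  80.4  52. ] 16822 42.8 [-99.2 -76.   39. ] [-26.7  76.   44.5]
x [(-100, 135), (-98, 281), (-96, 298), (-94, 95), (-92, 88), (-90, 95), (-88, 87), (-86, 98), (-84, 95), (-82, 90), (-80, 88), (-78, 96), (-76, 99), (-74, 98), (-72, 92), (-70, 102), (-68, 98), (-66, 97), (-64, 98), (-62, 94), (-60, 106), (-58, 100), (-56, 104), (-54, 106), (-52, 102), (-50, 103), (-48, 102), (-46, 103), (-44, 102), (-42, 107), (-40, 105), (-38, 108), (-36, 105), (-34, 110), (-32, 369), (-30, 693), (-28, 493)]
y [(-76, 320), (-74, 291), (-72, 169), (-70, 39), (-68, 43), (-66, 37), (-64, 37), (-62, 18), (-60, 18), (-58, 21), (-56, 21), (-54, 19), (-52, 23), (-50, 20), (-48, 20), (-46, 19), (-44, 18), (-42, 23), (-40, 19), (-38, 23), (-36, 23), (-34, 46), (-32, 41), (-30, 44), (-28, 36), (-26, 360), (-24, 294), (-22, 204), (-20, 35), (-18, 44), (-16, 44), (-14, 35), (-12, 20), (-10, 22), (-8, 19), (-6, 22), (-4, 19), (-2, 21), (0, 20), (2, 20), (4, 23), (6, 21), (8, 18), (10, 23), (12, 21), (14, 29), (16, 41), (18, 33), (20, 37), (22, 47), (24, 440), (26, 286), (28, 1
[... 611 characters left out ...]
, 7), (-52, 6), (-50, 9), (-48, 10), (-46, 8), (-44, 8), (-42, 5), (-40, 9), (-38, 4), (-36, 8), (-34, 8), (-32, 31), (-30, 14), (-28, 4)]
y [(-78, 10), (-76, 27), (-74, 23), (-72, 18), (-70, 6), (-66, 4), (-28, 9), (-26, 21), (-24, 19), (-22, 16), (16, 4), (22, 11), (24, 22), (26, 22), (28, 13), (72, 10), (74, 15), (76, 24), (78, 11)]
top 54 [-74.5 -90.   46.1] [-25.1 -43.1  51.8] 103 41.9 [-66.6 -74.2  39. ] [-25.4 -41.1  44.5]
x [(-76, 1), (-72, 1), (-68, 1), (-66, 4), (-62, 3), (-60, 4), (-58, 3), (-56, 3), (-54, 2), (-52, 3), (-50, 4), (-48, 2), (-44, 3), (-42, 2), (-40, 2), (-38, 1), (-36, 1), (-34, 2), (-32, 1), (-30, 5), (-28, 2), (-26, 4)]
y [(-78, 10), (-76, 7), (-74, 6), (-64, 4)]
```

```bash
python3 - <<'E'
from h import *
c=cam('wrist'); pc=cloud(c)
q=(pc-RO).reshape(-1,3); q=np.stack([q@EX,q@EY,q[:,2]],1)*1000
a=q[(q[:,2]>46.5)&(q[:,2]<52)&(abs(q[:,1])<90)&(q[:,0]<-10)&(q[:,0]>-130)]
print('median top z',np.median(a[:,2]))
for lo in (-74,-24,26,76):
    s=a[(abs(a[:,1]-lo)<6)]
    xs=np.arange(-90,-34,6); L=[];H=[]
    for x in xs:
        t=s[abs(s[:,0]-x)<3]; L.append(t[:,1].min());H.append(t[:,1].max())
    print(lo,np.median(L).round(1),np.median(H).round(1),'slope deg',np.rad2deg(np.polyfit(xs,L,1)[0]).round(2),np.rad2deg(np.polyfit(xs,H,1)[0]).round(2))
ys=np.arange(-72,78,6);L=[];H=[]
for y in ys:
    t=a[abs(a[:,1]-y)<3]; H.append(t[:,0].max());
    b=t[t[:,0]>-40]; L.append(b[:,0].min())
print(np.median(L),np.median(H),'slope',np.rad2deg(np.polyfit(ys,H,1)[0]).round(2))
E
```

```text
median top z 49.6142877208661
-74 -75.6 -71.0 slope deg -0.0 -0.03
-24 -25.7 -20.6 slope deg 0.18 -0.06
26 24.1 29.8 slope deg 0.06 -0.41
76 74.0 79.9 slope deg -0.04 0.71
-30.725138668441843 -26.839596049360985 slope 0.06
```

```bash
python3 - <<'E'
from h import *
goto([.509,.19,.22],87)
E
```

```text
dx 0.3995 dy -0.1460 dz -0.0211 rot -0.50 0.01 -2.79
```

Call:
step_arm --targets '[{"dx": 0.05, "dy": -0.018, "dz": -0.02, "rx": 0, "ry": 0, "rz": -1}, {"dx": 0.11, "dy": -0.04, "dz": -0.02, "rx": -0.5, "ry": 0, "rz": -2.8}, {"dx": 0.17, "dy": -0.06, "dz": -0.02, "rx": -0.5, "ry": 0, "rz": -2.8}, {"dx": 0.23, "dy": -0.085, "dz": -0.02, "rx": -0.5, "ry": 0, "rz": -2.8}, {"dx": 0.29, "dy": -0.106, "dz": -0.02, "rx": -0.5, "ry": 0, "rz": -2.8}]'

```text
time: 6.52
position: [0.5379, 0.0733, 0.218]
tool_rot: [0.725, 0.688, -0.0, -0.0]
ft_force: [0.7, 0.7, 0.3]
grip_width: 0.0439
```

Call:
step_arm --targets '[{"dx": 0.05, "dy": -0.02, "dz": 0, "rx": 0, "ry": 0, "rz": 0}, {"dx": 0.09, "dy": -0.035, "dz": 0, "rx": 0, "ry": 0, "rz": 0}, {"dx": 0.11, "dy": -0.04, "dz": 0, "rx": 0, "ry": 0, "rz": 0}, {"dx": 0.11, "dy": -0.04, "dz": 0, "rx": 0, "ry": 0, "rz": 0}, {"dx": 0.11, "dy": -0.04, "dz": 0, "rx": 0, "ry": 0, "rz": 0}]'

```text
time: 7.15
position: [0.5039, 0.1846, 0.2177]
tool_rot: [0.726, 0.688, -0.001, -0.0]
ft_force: [0.4, -0.6, -0.0]
grip_width: 0.0436
```

```bash
python3 - <<'E'
from h import *
o=st(); c=cam('wrist','w5.png')
E
```

```text
t 7.15 p [0.5039 0.1846 0.2177] q [ 0.143  0.441  1.679 -0.     1.023  0.196] f [ 0.4 -0.6 -0. ] w 0.0436
R [[0.053, 0.999, -0.002], [0.999, -0.053, -0.001], [-0.001, -0.002, -1.0]]
```

View pics/w5.png

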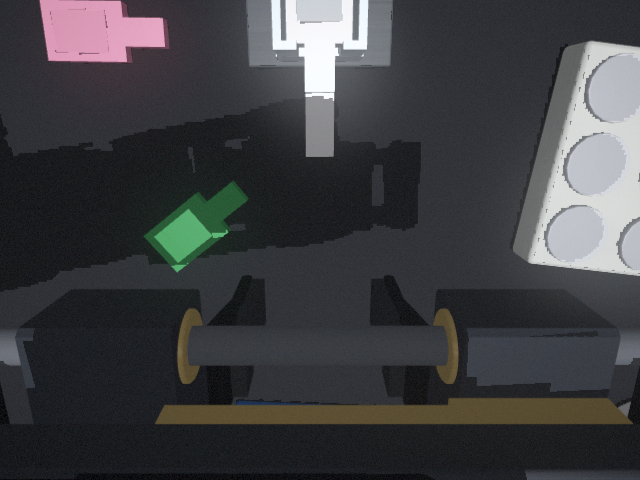

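```bash
python3 - <<'E'
from h import *
c=cam('wrist'); pc=cloud(c)
t=cam('top')
def fit(z0,z1,rng):
    m=(pc[...,2]>z0)&(pc[...,2]<z1)&(abs(pc[...,0]-.51)<.03)&(pc[...,1]>.2)&(pc[...,1]<.31)
    q=pc[m]; L=[];H=[]
    for y in rng:
        s=q[abs(q[:,1]-y)<.002]; L.append(s[:,0].min()); H.append(s[:,0].max())
    mid=(np.array(L)+H)/2
    p=np.polyfit(rng,mid,1); print('z',np.median(q[:,2]).round(4),'tip y',q[:,1].min().round(4),'w',np.median(np.array(H)-L).round(4),'slopes deg',[np.rad2deg(np.polyfit(rng,v,1)[0]).round(2) for v in (L,H,mid)],'mid at y.23',np.polyval(p,.23).round(4), np.polyval(p,.28).round(4))
fit(.046,.054,np.arange(.232,.268,.004))
fit(.056,.064,np.arange(.278,.300,.004))
# image-based check: tip corners rays on z .050 (top edge)
for uv in [(305.5,156.5),(333.5,156.5),(305,95),(334,95)]: print(uv,onz(c,*uv,.05 if uv[1]>100 else .06).round(4))
E
```

```text
z 0.0507 tip y 0.2281 w 0.0198 slopes deg [np.float64(2.02), np.float64(2.48), np.float64(2.25)] mid at y.23 0.5073 0.5093
z 0.0607 tip y 0.2718 w 0.0201 slopes deg [np.float64(-44.07), np.float64(23.96), np.float64(-10.06)] mid at y.23 0.5194 0.5106
(305.5, 156.5) [0.4971 0.2283 0.05  ]
(333.5, 156.5) [0.5173 0.2273 0.05  ]
(305, 95) [0.4996 0.2702 0.06  ]
(334, 95) [0.5191 0.2692 0.06  ]
```

```bash
python3 - <<'E'
from h import *
goto([.5078,.239,.049],87.1)
E
```

```text
dx 0.0550 dy 0.0009 dz 0.1689 rot -0.08 0.02 -0.21
```

Call:
step_arm --targets '[{"dx": 0.03, "dy": 0.0, "dz": 0.03, "rx": 0, "ry": 0, "rz": 0}, {"dx": 0.055, "dy": 0.0, "dz": 0.07, "rx": 0, "ry": 0, "rz": 0}, {"dx": 0.055, "dy": 0.0, "dz": 0.1, "rx": 0, "ry": 0, "rz": 0}, {"dx": 0.055, "dy": 0.001, "dz": 0.12, "rx": 0, "ry": 0, "rz": 0}, {"dx": 0.055, "dy": 0.001, "dz": 0.12, "rx": 0, "ry": 0, "rz": 0}]'

```text
time: 7.92
position: [0.5073, 0.2379, 0.0963]
tool_rot: [0.726, 0.687, -0.002, -0.001]
ft_force: [-0.4, -0.2, 0.5]
grip_width: 0.0437
```

```bash
python3 - <<'E'
from h import *
o=st(); c=cam('wrist','w6.png'); goto([.5078,.239,.049],87.1)
E
```

```text
t 7.92 p [0.5073 0.2379 0.0963] q [0.239 0.652 1.711 0.    0.784 0.295] f [-0.4 -0.2  0.5] w 0.0437
R [[0.056, 0.998, -0.005], [0.998, -0.056, -0.001], [-0.001, -0.005, -1.0]]
dx 0.0008 dy -0.0002 dz 0.0485 rot -0.15 0.04 -0.28
```

View pics/w6.png

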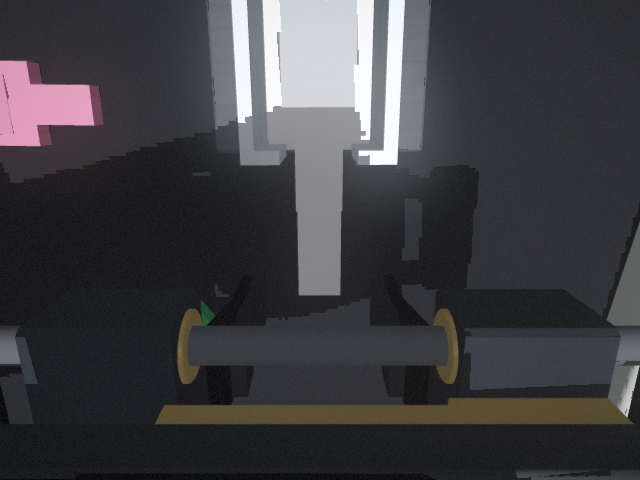

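```bash
python3 - <<'E'
from h import *
c=cam('wrist'); print(px(c,[.5093,.271,.06]),px(c,[.507,.228,.05])); pc=cloud(c)
for v in (180,220,260,285,290,300): print(v,pc[v,320].round(4))
E
```

```text
[317.22726848 213.37493064] [317.48589694 294.70582884]
180 [0.5113 0.2858 0.0617]
220 [0.5102 0.2654 0.05  ]
260 [0.5092 0.2464 0.0516]
285 [0.5085 0.2331 0.0501]
290 [0.5084 0.2305 0.0503]
300 [0.507  0.2025 0.0017]
```

Call:
step_arm --targets '[{"dx": 0.001, "dy": 0.0005, "dz": 0.02, "rx": 0, "ry": 0, "rz": 0}, {"dx": 0.001, "dy": 0.0005, "dz": 0.04, "rx": 0, "ry": 0, "rz": 0}, {"dx": 0.001, "dy": 0.0005, "dz": 0.048, "rx": 0, "ry": 0, "rz": 0}, {"dx": 0.001, "dy": 0.0005, "dz": 0.048, "rx": 0, "ry": 0, "rz": 0}, {"dx": 0.001, "dy": 0.0005, "dz": 0.048, "rx": 0, "ry": 0, "rz": 0}]'

```text
time: 8.65
position: [0.5099, 0.2396, 0.0512]
tool_rot: [0.726, 0.687, 0.0, 0.0]
ft_force: [0.2, -0.5, -0.3]
grip_width: 0.0432
```

Call:
step_arm --targets '[{"dx": 0, "dy": 0, "dz": 0, "rx": 0, "ry": 0, "rz": 0}, {"dx": 0, "dy": 0, "dz": 0, "rx": 0, "ry": 0, "rz": 0}, {"dx": 0, "dy": 0, "dz": 0, "rx": 0, "ry": 0, "rz": 0}, {"dx": 0, "dy": 0, "dz": 0, "rx": 0, "ry": 0, "rz": 0}, {"dx": 0, "dy": 0, "dz": 0, "rx": 0, "ry": 0, "rz": 0}]' --gripper 0 --force 45

```text
time: 9.28
position: [0.5098, 0.2396, 0.0512]
tool_rot: [0.726, 0.687, 0.0, 0.0]
ft_force: [0.2, 0.4, 1.7]
grip_width: 0.0193
```

```bash
python3 - <<'E'
from h import *
o=st()
E
```

```text
t 9.28 p [0.5098 0.2396 0.0512] q [0.241 0.729 1.725 0.    0.687 0.296] f [0.2 0.4 1.7] w 0.0193
R [[0.055, 0.998, 0.001], [0.998, -0.055, 0.0], [0.0, 0.001, -1.0]]
```

Call:
step_arm --targets '[{"dx": -0.01, "dy": 0, "dz": 0, "rx": 0, "ry": 0, "rz": 0}, {"dx": -0.022, "dy": 0, "dz": 0, "rx": 0, "ry": 0, "rz": 0}, {"dx": -0.034, "dy": 0, "dz": 0, "rx": 0, "ry": 0, "rz": 0}, {"dx": -0.046, "dy": 0, "dz": 0, "rx": 0, "ry": 0, "rz": 0}, {"dx": -0.058, "dy": 0, "dz": 0, "rx": 0, "ry": 0, "rz": 0}]'

```text
time: 9.9
position: [0.5064, 0.1805, 0.0512]
tool_rot: [0.727, 0.687, 0.0, 0.0]
ft_force: [-0.7, 0.5, -0.1]
grip_width: 0.0197
```

```bash
python3 - <<'E'
from h import *
o=st(); cam('wrist','w7.png')
E
```

```text
t 9.9 p [0.5064 0.1805 0.0512] q [ 0.134  0.71   1.791 -0.     0.64   0.19 ] f [-0.7  0.5 -0.1] w 0.0197
R [[0.056, 0.998, 0.0], [0.998, -0.056, 0.0], [0.0, 0.0, -1.0]]
```

View pics/w7.png

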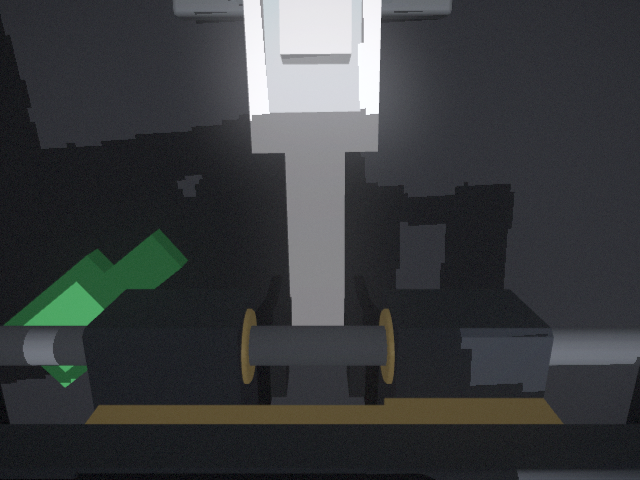

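Plate c comes out cleanly (body front edge at row 130, a's tongue tip above at (316,55)). Continue.

Call:
step_arm --targets '[{"dx": -0.012, "dy": 0, "dz": 0, "rx": 0, "ry": 0, "rz": 0}, {"dx": -0.024, "dy": 0, "dz": 0, "rx": 0, "ry": 0, "rz": 0}, {"dx": -0.036, "dy": 0, "dz": 0, "rx": 0, "ry": 0, "rz": 0}, {"dx": -0.048, "dy": 0, "dz": 0, "rx": 0, "ry": 0, "rz": 0}, {"dx": -0.055, "dy": 0, "dz": 0, "rx": 0, "ry": 0, "rz": 0}]'

```text
time: 10.58
position: [0.503, 0.1235, 0.0511]
tool_rot: [0.727, 0.687, -0.0, 0.0]
ft_force: [0.4, -0.0, -1.4]
grip_width: 0.0196
```

```bash
python3 - <<'E'
from h import *
o=st(); cam('wrist','w8.png')
E
```

```text
t 10.57 p [0.503  0.1235 0.0511] q [ 2.50e-02  6.98e-01  1.84e+00 -1.00e-03  6.04e-01  8.30e-02] f [ 0.4 -0.  -1.4] w 0.0196
R [[0.057, 0.998, -0.001], [0.998, -0.057, -0.001], [-0.001, -0.0, -1.0]]
```

View pics/w8.png

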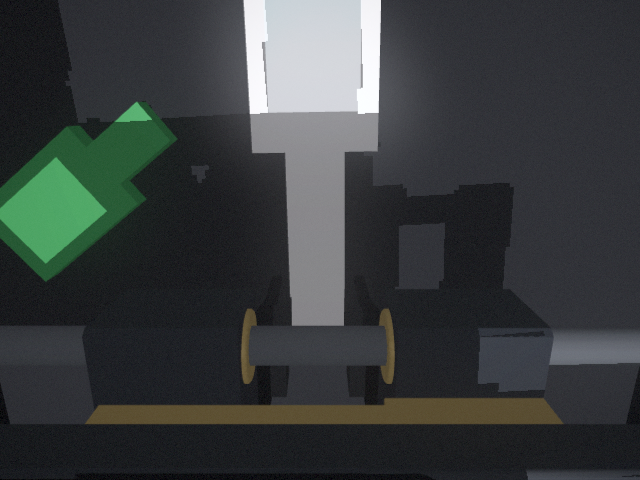

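Call:
step_arm --targets '[{"dx": 0, "dy": 0, "dz": -0.02, "rx": 0, "ry": 0, "rz": 0}, {"dx": 0, "dy": 0, "dz": -0.05, "rx": 0, "ry": 0, "rz": 0}, {"dx": 0, "dy": 0, "dz": -0.09, "rx": 0, "ry": 0, "rz": 0}, {"dx": 0, "dy": 0, "dz": -0.125, "rx": 0, "ry": 0, "rz": 0}, {"dx": 0, "dy": 0, "dz": -0.145, "rx": 0, "ry": 0, "rz": 0}]'

```text
time: 11.25
position: [0.5037, 0.1234, 0.1981]
tool_rot: [0.727, 0.687, 0.0, 0.001]
ft_force: [-0.3, -0.1, -1.6]
grip_width: 0.0193
```

```bash
python3 - <<'E'
from h import *
o=st(); goto(r2w(-.157,.0014,.19),84)
c=cam('wrist','w9.png')
E
```

```text
t 11.25 p [0.5037 0.1234 0.1981] q [ 2.500e-02  4.450e-01  1.745e+00 -1.000e-03  9.490e-01  8.200e-02] f [-0.3 -0.1 -1.6] w 0.0193
R [[0.057, 0.998, 0.002], [0.998, -0.057, -0.001], [-0.001, 0.002, -1.0]]
dx -0.4079 dy -0.0060 dz 0.0084 rot 0.13 0.04 2.75
```

View pics/w9.png

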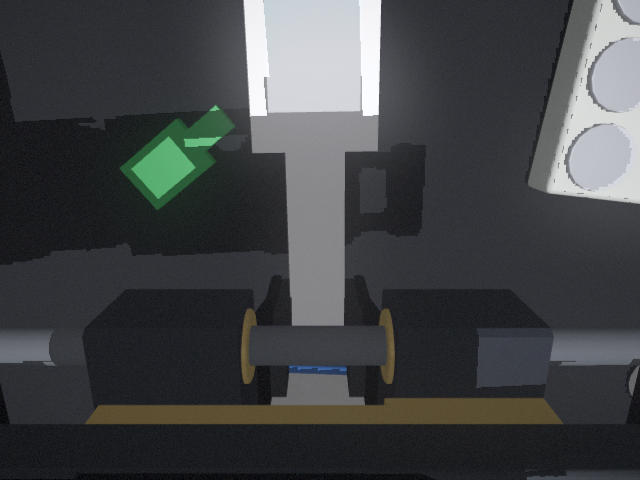

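```bash
cat >> h.py <<'E'
def plate(c=None,save=None):
    """held plate in tool frame from wrist cloud"""
    c=c or cam('wrist',save); o=telemetry.get_obs(); R=Ro.from_quat(o['tool_rot']).as_matrix()
    q=((cloud(c)-o['position'])@R).reshape(-1,3)*1000
    hs=cv2.cvtColor(c['img'],cv2.COLOR_BGR2HSV).reshape(-1,3)
    m=(q[:,0]>5)&(q[:,0]<160)&(abs(q[:,1])<32)&(abs(q[:,2])<16)&(hs[:,1]<70)&(hs[:,2]>110)
    p=q[m]; xs=p[:,0]
    b=p[abs(p[:,1])>13]; print('n',len(p),'x',xs.min().round(1),xs.max().round(1),'body front x',np.percentile(b[:,0],1).round(1))
    f=np.percentile(b[:,0],1)
    for x in np.arange(f+5,xs.max(),8):
        s=p[abs(p[:,0]-x)<2]; print(' x%.0f y %.1f %.1f mid %.2f z %.2f'%(x,s[:,1].min(),s[:,1].max(),(s[:,1].min()+s[:,1].max())/2,np.median(s[:,2])))
    for x in np.arange(20,f-4,12):
        s=p[abs(p[:,0]-x)<2]
        if len(s): print(' t x%.0f y %.1f %.1f mid %.2f z %.2f'%(x,s[:,1].min(),s[:,1].max(),(s[:,1].min()+s[:,1].max())/2,np.median(s[:,2])))
E
python3 - <<'E'
from h import *
plate()
E
```

```text
n 28803 x 5.0 109.1 body front x 63.4
 x68 y -22.2 19.8 mid -1.18 z -0.45
 x76 y -22.3 19.9 mid -1.19 z -0.51
 x84 y -22.5 19.5 mid -1.48 z -0.48
 x92 y -22.6 19.5 mid -1.58 z -0.47
 x100 y -22.7 19.5 mid -1.61 z -0.36
 x108 y -22.7 19.2 mid -1.79 z -0.32
 t x20 y -10.3 9.5 mid -0.41 z -0.73
 t x32 y -10.6 9.3 mid -0.62 z -0.60
 t x44 y -10.8 9.2 mid -0.80 z -0.55
 t x56 y -10.8 9.0 mid -0.92 z -0.53
```

Call:
step_arm --targets '[{"dx": -0.04, "dy": 0, "dz": 0, "rx": 0, "ry": 0, "rz": 0}, {"dx": -0.09, "dy": 0, "dz": 0.004, "rx": 0, "ry": 0, "rz": 0.5}, {"dx": -0.14, "dy": -0.002, "dz": 0.008, "rx": 0, "ry": 0, "rz": 1}, {"dx": -0.19, "dy": -0.003, "dz": 0.008, "rx": 0, "ry": 0, "rz": 1.5}, {"dx": -0.24, "dy": -0.004, "dz": 0.008, "rx": 0, "ry": 0, "rz": 2}]'

```text
time: 11.98
position: [0.4861, -0.1171, 0.1892]
tool_rot: [0.739, 0.674, 0.001, 0.001]
ft_force: [0.6, -0.4, -1.6]
grip_width: 0.0195
```

```bash
python3 - <<'E'
from h import *
o=st(); goto(r2w(-.157,.0014,.19),84)
E
```

```text
t 11.97 p [ 0.4861 -0.1171  0.1892] q [-0.461  0.437  1.799  0.002  0.904 -0.371] f [ 0.6 -0.4 -1.6] w 0.0195
R [[0.092, 0.996, 0.003], [0.996, -0.092, 0.0], [0.0, 0.003, -1.0]]
dx -0.1668 dy 0.0038 dz -0.0008 rot 0.18 -0.03 0.75
```

```bash
cat >> h.py <<'E'
def tcp_for(P,pc,yaw):
    a=np.deg2rad(yaw); X=np.array([np.cos(a),np.sin(a),0]); Z=np.array([0,0,-1.]); Y=np.cross(Z,X)
    return P-X*pc[0]-Y*pc[1]
E
python3 - <<'E'
from h import *
T=tcp_for(r2w(-.063,.0014,.12),(.0935,-.0015),83.2); print(T); goto(T,83.2)
E
```

```text
[ 0.47484105 -0.28312842  0.12      ]
dx -0.1664 dy 0.0037 dz 0.0692 rot 0.18 -0.03 1.55
```

Call:
step_arm --targets '[{"dx": -0.045, "dy": 0.001, "dz": 0, "rx": 0, "ry": 0, "rz": 0.5}, {"dx": -0.09, "dy": 0.002, "dz": 0, "rx": 0, "ry": 0, "rz": 1}, {"dx": -0.135, "dy": 0.003, "dz": 0, "rx": 0, "ry": 0, "rz": 1.5}, {"dx": -0.166, "dy": 0.004, "dz": 0.02, "rx": 0, "ry": 0, "rz": 1.5}, {"dx": -0.166, "dy": 0.004, "dz": 0.06, "rx": 0, "ry": 0, "rz": 1.5}]'

```text
time: 12.6
position: [0.4762, -0.2866, 0.1288]
tool_rot: [0.749, 0.663, 0.001, 0.004]
ft_force: [0.3, 0.4, -1.2]
grip_width: 0.0197
```

```bash
python3 - <<'E'
from h import *
o=st(); c=cam('wrist','w10.png'); plate(c)
T=tcp_for(r2w(-.063,.0014,.075),(.0935,-.0015),83.2); goto(T,83.2)
E
```

```text
t 12.6 p [ 0.4762 -0.2866  0.1288] q [-0.744  0.591  1.714  0.003  0.829 -0.625] f [ 0.3  0.4 -1.2] w 0.0197
R [[0.121, 0.993, 0.007], [0.993, -0.121, -0.004], [-0.003, 0.008, -1.0]]
n 21616 x 26.4 105.0 body front x 59.7
 x65 y -18.2 23.8 mid 2.79 z -4.17
 x73 y -18.3 23.8 mid 2.74 z -4.18
 x81 y -18.4 23.5 mid 2.56 z -4.14
 x89 y -18.5 23.5 mid 2.52 z -3.99
 x97 y -18.7 23.3 mid 2.33 z -3.87
 x105 y -18.8 23.1 mid 2.18 z -3.76
 t x32 y 5.8 7.9 mid 6.87 z -4.56
 t x44 y -6.6 13.1 mid 3.25 z -4.45
dx -0.0008 dy 0.0027 dz 0.0479 rot -0.20 -0.30 -0.09
```

View pics/w10.png

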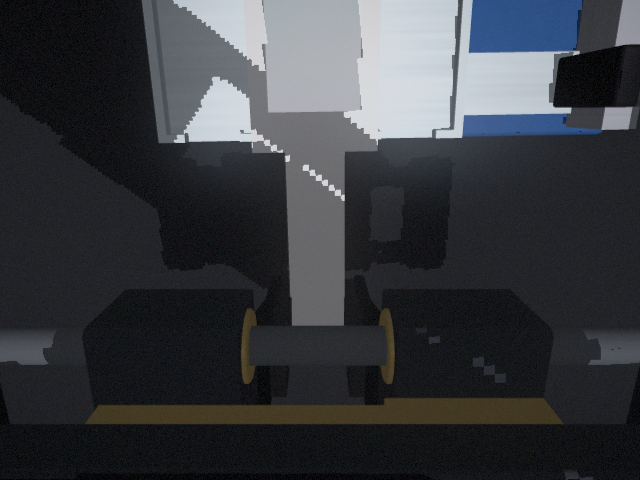

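```bash
python3 - <<'E'
from h import *
o=st(); c=cam('wrist'); plate(c)
pc=cloud(c);q=(pc-RO).reshape(-1,3); q=np.stack([q@EX,q@EY,q[:,2]],1)*1000
a=q[(q[:,2]>46)&(q[:,2]<52)&(abs(q[:,1])<90)&(q[:,0]<-10)&(q[:,0]>-130)]
for l in (-74,-24,26,76):
    s=a[(abs(a[:,1]-l)<5)&(a[:,0]>-92)]; print(l,len(s),s[:,1].min() if len(s) else 0,s[:,1].max() if len(s) else 0)
print(a[:,0].min())
b=q[(q[:,2]>100)&(abs(q[:,1])<40)&(q[:,0]<-20)&(q[:,0]>-110)]
b2=b[b[:,0]>-85]; print('plate in reader y',b2[:,1].min(),b2[:,1].max(),'front x',)
T=tcp_for(r2w(-.063,.0014,.075),(.0935,-.0015),83.2); goto(T,83.2)
E
```

```text
t 12.65 p [ 0.4724 -0.2822  0.123 ] q [-0.743  0.599  1.721  0.003  0.827 -0.625] f [-1.2  0.1 -3.2] w 0.0195
R [[0.12, 0.993, -0.003], [0.993, -0.12, 0.006], [0.005, -0.004, -1.0]]
n 21652 x 36.0 107.5 body front x 62.0
 x67 y -21.8 20.3 mid -0.78 z 2.71
 x75 y -21.7 20.2 mid -0.75 z 2.59
 x83 y -21.9 20.0 mid -0.95 z 2.56
 x91 y -22.1 19.9 mid -1.08 z 2.59
 x99 y -22.2 20.0 mid -1.08 z 2.68
 x107 y -22.3 19.6 mid -1.33 z 2.78
 t x44 y -5.0 9.5 mid 2.27 z 2.45
 t x56 y -10.3 9.0 mid -0.64 z 2.66
-74 1607 -75.93136231837497 -70.26917149922602
-24 4 -28.56073808814327 -26.98655775640437
26 0 0 0
76 1683 71.00874730637564 80.17371174286542
-98.89346426567874
plate in reader y -17.078736607788535 25.261201007786845 front x
dx -0.0022 dy 0.0035 dz 0.0495 rot -0.33 -0.40 -0.03
```

Call:
step_arm --targets '[{"dx": -0.001, "dy": 0.003, "dz": 0.02, "rx": 0, "ry": 0, "rz": 0}, {"dx": -0.001, "dy": 0.003, "dz": 0.035, "rx": 0, "ry": 0, "rz": 0}, {"dx": -0.001, "dy": 0.003, "dz": 0.04, "rx": 0, "ry": 0, "rz": 0}, {"dx": -0.001, "dy": 0.003, "dz": 0.04, "rx": 0, "ry": 0, "rz": 0}, {"dx": -0.001, "dy": 0.003, "dz": 0.04, "rx": 0, "ry": 0, "rz": 0}]'

```text
time: 13.32
position: [0.475, -0.2821, 0.0853]
tool_rot: [0.748, 0.664, 0.001, -0.004]
ft_force: [0.4, 0.6, -0.8]
grip_width: 0.0195
```

```bash
cat >> h.py <<'E'
def platereader(zlo,yc,save=None,h=8):
    c=cam('wrist',save); pc=cloud(c)-RO; q=np.stack([pc@EX,pc@EY,pc[...,2]],-1).reshape(-1,3)*1000
    b=q[(q[:,2]>zlo)&(q[:,2]<zlo+h)&(abs(q[:,1]-yc)<30)&(q[:,0]<-20)&(q[:,0]>-140)]
    w=b[abs(b[:,1]-np.median(b[:,1]))>13]; f=np.percentile(w[:,0],1)
    print('z',np.median(b[:,2]).round(1),'front x',f.round(1),'-> cx',(f+30).round(1))
    for x in np.arange(f+3,b[:,0].max(),8):
        s=b[abs(b[:,0]-x)<2]; print('  x%.0f y %.1f %.1f mid %.2f'%(x,s[:,1].min(),s[:,1].max(),(s[:,1].min()+s[:,1].max())/2), np.median(s[:,2]).round(1))
    return c
E
python3 - <<'E'
from h import *
o=st(); platereader(75,2); o=st()
T=tcp_for(r2w(-.063,.0014,.075),(.0935,-.0015),83.2); goto(T,83.2)
E
```

```text
t 13.32 p [ 0.475  -0.2821  0.0853] q [-0.74   0.664  1.735  0.003  0.75  -0.623] f [ 0.4  0.6 -0.8] w 0.0195
R [[0.119, 0.993, -0.004], [0.993, -0.119, 0.007], [0.006, -0.005, -1.0]]
z 82.9 front x -101.7 -> cx -71.7
  x-99 y -2.2 5.3 mid 1.57 82.8
  x-91 y -13.7 13.3 mid -0.19 83.0
  x-83 y -18.9 3.7 mid -7.65 82.9
  x-75 y -15.5 15.6 mid 0.06 82.9
  x-67 y -17.9 22.9 mid 2.53 82.8
  x-59 y -18.1 18.1 mid 0.02 82.9
  x-51 y -17.0 21.2 mid 2.11 82.8
t 13.38 p [ 0.475  -0.2822  0.0853] q [-0.74   0.664  1.735  0.003  0.75  -0.623] f [ 0.7 -0.4 -2.1] w 0.0197
R [[0.119, 0.993, -0.004], [0.993, -0.119, 0.007], [0.006, -0.004, -1.0]]
dx -0.0010 dy -0.0000 dz 0.0103 rot -0.26 -0.35 -0.02
```

```bash
python3 - <<'E'
from h import *
platereader(78,2,'w11.png',12)
E
```

```text
z 84.7 front x -92.3 -> cx -62.3
  x-89 y -19.3 22.8 mid 1.71 84.6
  x-81 y -19.4 22.8 mid 1.70 84.6
  x-73 y -19.3 22.6 mid 1.64 84.8
  x-65 y -19.4 22.6 mid 1.64 84.8
  x-57 y -19.2 22.7 mid 1.76 84.8
  x-49 y -19.3 22.8 mid 1.79 84.8
```

View pics/w11.png

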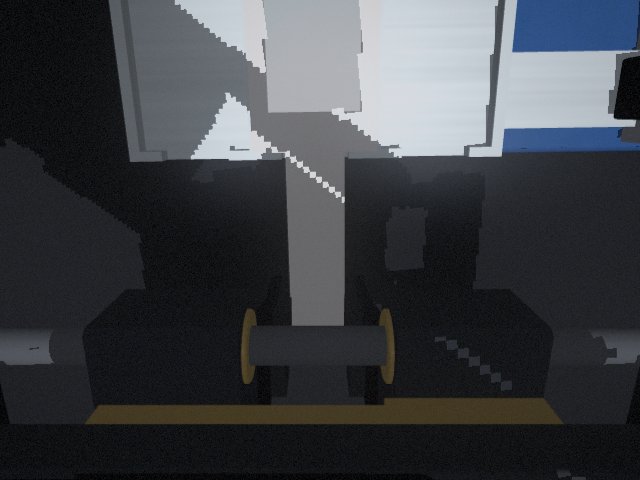

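Call:
step_arm --targets '[{"dx": -0.0005, "dy": 0, "dz": 0.01, "rx": 0, "ry": 0, "rz": 0}, {"dx": -0.0005, "dy": 0, "dz": 0.018, "rx": 0, "ry": 0, "rz": 0}, {"dx": -0.0005, "dy": 0, "dz": 0.024, "rx": 0, "ry": 0, "rz": 0}, {"dx": -0.0005, "dy": 0, "dz": 0.028, "rx": 0, "ry": 0, "rz": 0}, {"dx": -0.0005, "dy": 0, "dz": 0.031, "rx": 0, "ry": 0, "rz": 0}]'

```text
time: 14.05
position: [0.4747, -0.2824, 0.0538]
tool_rot: [0.748, 0.664, 0.001, -0.004]
ft_force: [0.2, 0.6, -2.1]
grip_width: 0.0194
```

```bash
python3 - <<'E'
from h import *
st(); platereader(51,2,'w12.png',10)
E
```

```text
t 14.05 p [ 0.4747 -0.2824  0.0538] q [-0.74   0.718  1.747  0.004  0.685 -0.624] f [ 0.2  0.6 -2.1] w 0.0194
R [[0.119, 0.993, -0.004], [0.993, -0.119, 0.007], [0.006, -0.005, -1.0]]
z 53.3 front x -92.8 -> cx -62.8
  x-90 y -22.6 28.6 mid 3.02 53.1
  x-82 y -23.1 28.4 mid 2.63 53.1
  x-74 y -24.7 27.6 mid 1.44 53.4
  x-66 y -23.8 28.7 mid 2.45 53.4
  x-58 y -24.1 27.9 mid 1.89 53.4
  x-50 y -24.7 28.6 mid 1.97 53.4
```

View pics/w12.png

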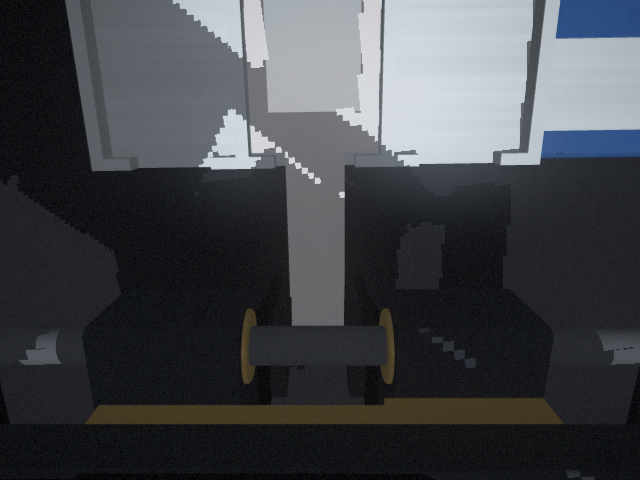

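Call:
step_arm --targets '[{"dx": 0, "dy": 0, "dz": 0.001, "rx": 0, "ry": 0, "rz": 0}, {"dx": 0, "dy": 0, "dz": 0.0015, "rx": 0, "ry": 0, "rz": 0}, {"dx": 0, "dy": 0, "dz": 0.0015, "rx": 0, "ry": 0, "rz": 0}, {"dx": 0, "dy": 0, "dz": 0.0015, "rx": 0, "ry": 0, "rz": 0}, {"dx": 0, "dy": 0, "dz": 0.0015, "rx": 0, "ry": 0, "rz": 0}]'

```text
time: 14.72
position: [0.4747, -0.2825, 0.0524]
tool_rot: [0.748, 0.664, 0.001, -0.004]
ft_force: [-0.3, -0.0, 2.5]
grip_width: 0.0195
```

Call:
step_arm --targets '[{"dx": 0, "dy": 0, "dz": 0, "rx": 0, "ry": 0, "rz": 0}, {"dx": 0, "dy": 0, "dz": 0, "rx": 0, "ry": 0, "rz": 0}, {"dx": 0, "dy": 0, "dz": 0, "rx": 0, "ry": 0, "rz": 0}, {"dx": 0, "dy": 0, "dz": 0, "rx": 0, "ry": 0, "rz": 0}, {"dx": 0, "dy": 0, "dz": 0, "rx": 0, "ry": 0, "rz": 0}]' --gripper 0.45

```text
time: 15.35
position: [0.4747, -0.2825, 0.0523]
tool_rot: [0.748, 0.664, 0.001, -0.004]
ft_force: [0.1, 0.5, 0.2]
grip_width: 0.0391
```

Call:
step_arm --targets '[{"dx": 0, "dy": 0, "dz": -0.02, "rx": 0, "ry": 0, "rz": 0}, {"dx": 0, "dy": 0, "dz": -0.05, "rx": 0, "ry": 0, "rz": 0}, {"dx": 0, "dy": 0, "dz": -0.09, "rx": 0, "ry": 0, "rz": 0}, {"dx": 0, "dy": 0, "dz": -0.13, "rx": 0, "ry": 0, "rz": 0}, {"dx": 0, "dy": 0, "dz": -0.15, "rx": 0, "ry": 0, "rz": 0}]'

```text
time: 15.98
position: [0.476, -0.284, 0.2047]
tool_rot: [0.748, 0.664, 0.001, -0.002]
ft_force: [-0.2, -0.1, -0.2]
grip_width: 0.0392
```

```bash
python3 - <<'E'
from h import *
st(); platereader(50.5,1,'w13.png',6)
goto([.509,.2,.21],87)
s=cam('scene','s13.png'); cv2.imwrite('pics/s13c.png',np.hstack([cv2.resize(s['img'][190:340,100:280],None,fx=2.2,fy=2.2),cv2.resize(s['img'][190:340,340:520],None,fx=2.2,fy=2.2)]))
E
```

```text
t 15.97 p [ 0.476  -0.284   0.2047] q [-0.741  0.481  1.648  0.003  1.017 -0.623] f [-0.2 -0.1 -0.2] w 0.0392
R [[0.119, 0.993, -0.001], [0.993, -0.119, 0.004], [0.004, -0.002, -1.0]]
z 52.8 front x -96.0 -> cx -66.0
  x-93 y -25.7 27.9 mid 1.08 52.7
  x-85 y -25.0 27.6 mid 1.34 52.7
  x-77 y -24.3 28.5 mid 2.12 52.9
  x-69 y -24.1 28.3 mid 2.06 52.9
  x-61 y -24.8 28.6 mid 1.93 52.9
  x-53 y -24.7 28.8 mid 2.05 52.8
  x-45 y -24.6 29.2 mid 2.28 52.9
  x-37 y -23.3 28.8 mid 2.76 52.6
  x-29 y -28.9 30.4 mid 0.73 50.8
dx 0.4851 dy -0.0256 dz -0.0024 rot 0.06 -0.12 -3.81
```

View pics/w13.png

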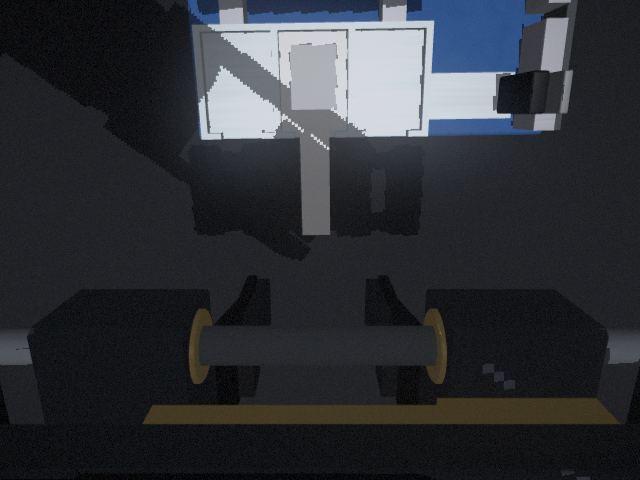

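View pics/s13c.png

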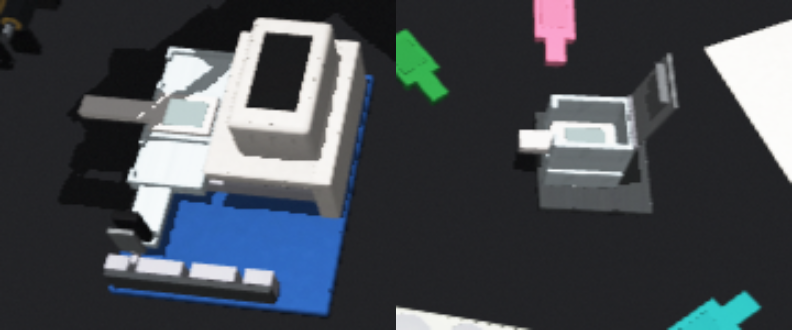

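Call:
step_arm --targets '[{"dx": 0.06, "dy": -0.003, "dz": -0.01, "rx": 0, "ry": 0, "rz": -1}, {"dx": 0.12, "dy": -0.006, "dz": -0.01, "rx": 0, "ry": 0, "rz": -2}, {"dx": 0.18, "dy": -0.009, "dz": -0.01, "rx": 0, "ry": 0, "rz": -3}, {"dx": 0.24, "dy": -0.012, "dz": -0.01, "rx": 0, "ry": 0, "rz": -3.8}, {"dx": 0.3, "dy": -0.016, "dz": -0.01, "rx": 0, "ry": 0, "rz": -3.8}]'

```text
time: 16.7
position: [0.4956, 0.0172, 0.2145]
tool_rot: [0.726, 0.688, 0.001, -0.002]
ft_force: [0.9, -0.2, -0.1]
grip_width: 0.0391
```

```bash
python3 - <<'E'
from h import *
st(); goto([.508,.225,.19],87)
E
```

```text
t 16.7 p [0.4956 0.0172 0.2145] q [-0.193  0.394  1.78   0.004  0.97  -0.142] f [ 0.9 -0.2 -0.1] w 0.0391
R [[0.053, 0.999, -0.001], [0.999, -0.053, 0.003], [0.003, -0.002, -1.0]]
dx 0.2081 dy 0.0014 dz 0.0252 rot -0.09 -0.19 -0.04
```

Call:
step_arm --targets '[{"dx": 0.06, "dy": 0, "dz": 0, "rx": 0, "ry": -0.2, "rz": 0}, {"dx": 0.12, "dy": 0, "dz": 0, "rx": 0, "ry": -0.2, "rz": 0}, {"dx": 0.17, "dy": 0.001, "dz": 0.01, "rx": 0, "ry": -0.2, "rz": 0}, {"dx": 0.2, "dy": 0.001, "dz": 0.02, "rx": 0, "ry": -0.2, "rz": 0}, {"dx": 0.208, "dy": 0.001, "dz": 0.025, "rx": 0, "ry": -0.2, "rz": 0}]'

```text
time: 17.32
position: [0.5064, 0.2263, 0.1883]
tool_rot: [0.725, 0.689, -0.002, -0.001]
ft_force: [0.5, -0.7, -0.3]
grip_width: 0.0391
```

```bash
python3 - <<'E'
from h import *
o=st(); c=cam('wrist','w14.png'); st(); pc=cloud(c)
m=(pc[...,2]>.044)&(pc[...,2]<.056)&(abs(pc[...,0]-.51)<.02)&(pc[...,1]>.24)&(pc[...,1]<.30)
q=pc[m]; print(len(q),np.median(q[:,2]),q.min(0),q.max(0))
for y in np.arange(.262,.3,.004):
    s=q[abs(q[:,1]-y)<.002]
    if len(s): print(y.round(3),s[:,0].min().round(4),s[:,0].max().round(4),((s[:,0].min()+s[:,0].max())/2).round(4))
E
```

```text
t 17.32 p [0.5064 0.2263 0.1883] q [0.219 0.505 1.661 0.    0.98  0.269] f [ 0.5 -0.7 -0.3] w 0.0391
R [[0.05, 0.999, -0.005], [0.999, -0.05, -0.001], [-0.001, -0.004, -1.0]]
t 17.38 p [0.5063 0.2261 0.1881] q [0.218 0.505 1.662 0.    0.98  0.269] f [-0.1  0.5  0.1] w 0.039
R [[0.051, 0.999, -0.005], [0.999, -0.051, -0.001], [-0.001, -0.005, -1.0]]
1507 0.05072856777040187 [0.5006962  0.26949464 0.04864295] [0.52964612 0.29998621 0.0530342 ]
0.27 0.5007 0.5204 0.5105
0.274 0.5008 0.5206 0.5107
0.278 0.501 0.5207 0.5109
0.282 0.5012 0.5208 0.511
0.286 0.5015 0.521 0.5112
0.29 0.5017 0.5212 0.5114
0.294 0.5019 0.5213 0.5116
0.298 0.5022 0.5296 0.5159
```

View pics/w14.png

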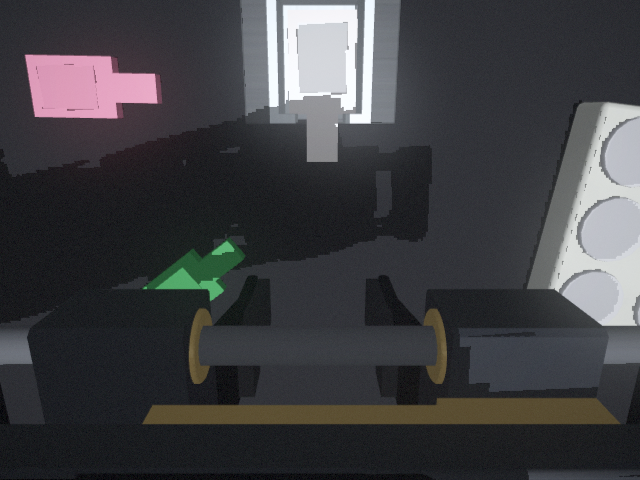

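```bash
python3 - <<'E'
from h import *
c=cam('wrist'); pc=cloud(c)
m=(pc[...,2]>.07)&(pc[...,2]<.095)&(abs(pc[...,0]-.512)<.04)&(pc[...,1]>.25)&(pc[...,1]<.35)
print('wall front y',pc[m][:,1].min(), np.percentile(pc[m][:,1],2))
goto([.5105,.2775,.05],87.2)
E
```

```text
wall front y 0.2940367356430789 0.29530282544609987
dx 0.0529 dy 0.0018 dz 0.1386 rot -0.26 0.08 -0.17
```

Call:
step_arm --targets '[{"dx": 0.03, "dy": 0.001, "dz": 0.01, "rx": -0.2, "ry": 0, "rz": -0.2}, {"dx": 0.053, "dy": 0.002, "dz": 0.03, "rx": -0.2, "ry": 0, "rz": -0.2}, {"dx": 0.053, "dy": 0.002, "dz": 0.06, "rx": -0.2, "ry": 0, "rz": -0.2}, {"dx": 0.053, "dy": 0.002, "dz": 0.085, "rx": -0.2, "ry": 0, "rz": -0.2}, {"dx": 0.053, "dy": 0.002, "dz": 0.09, "rx": -0.2, "ry": 0, "rz": -0.2}]'

```text
time: 18.05
position: [0.5101, 0.2757, 0.0971]
tool_rot: [0.725, 0.689, -0.003, -0.001]
ft_force: [-0.6, -0.5, 1.0]
grip_width: 0.0392
```

```bash
python3 - <<'E'
from h import *
st(); goto([.5105,.2775,.05],87.2)
E
```

```text
t 18.05 p [0.5101 0.2757 0.0971] q [ 0.304  0.669  1.66  -0.002  0.819  0.355] f [-0.6 -0.5  1. ] w 0.0392
R [[0.05, 0.999, -0.005], [0.999, -0.05, -0.003], [-0.003, -0.005, -1.0]]
dx 0.0019 dy 0.0006 dz 0.0471 rot -0.27 0.18 -0.07
```

Call:
step_arm --targets '[{"dx": 0.001, "dy": 0.0005, "dz": 0.02, "rx": 0, "ry": 0, "rz": 0}, {"dx": 0.002, "dy": 0.0005, "dz": 0.035, "rx": 0, "ry": 0, "rz": 0}, {"dx": 0.002, "dy": 0.0005, "dz": 0.047, "rx": 0, "ry": 0, "rz": 0}, {"dx": 0.002, "dy": 0.0005, "dz": 0.047, "rx": 0, "ry": 0, "rz": 0}, {"dx": 0.002, "dy": 0.0005, "dz": 0.047, "rx": 0, "ry": 0, "rz": 0}]'

```text
time: 18.68
position: [0.5107, 0.2777, 0.0505]
tool_rot: [0.725, 0.689, -0.002, -0.0]
ft_force: [0.5, -1.2, -1.1]
grip_width: 0.0394
```

Call:
step_arm --targets '[{"dx": 0, "dy": 0, "dz": 0, "rx": 0, "ry": 0, "rz": 0}, {"dx": 0, "dy": 0, "dz": 0, "rx": 0, "ry": 0, "rz": 0}, {"dx": 0, "dy": 0, "dz": 0, "rx": 0, "ry": 0, "rz": 0}, {"dx": 0, "dy": 0, "dz": 0, "rx": 0, "ry": 0, "rz": 0}, {"dx": 0, "dy": 0, "dz": 0, "rx": 0, "ry": 0, "rz": 0}]' --gripper 0 --force 45

```text
time: 19.3
position: [0.511, 0.2778, 0.0508]
tool_rot: [0.725, 0.689, -0.002, -0.0]
ft_force: [-1.1, 0.2, 2.2]
grip_width: 0.0194
```

Call:
step_arm --targets '[{"dx": -0.01, "dy": 0, "dz": 0, "rx": 0, "ry": 0, "rz": 0}, {"dx": -0.025, "dy": 0, "dz": 0, "rx": 0, "ry": 0, "rz": 0}, {"dx": -0.045, "dy": 0, "dz": 0, "rx": 0, "ry": 0, "rz": 0}, {"dx": -0.065, "dy": 0, "dz": 0, "rx": 0, "ry": 0, "rz": 0}, {"dx": -0.08, "dy": 0, "dz": 0, "rx": 0, "ry": 0, "rz": 0}]'

```text
time: 19.92
position: [0.5065, 0.1958, 0.0508]
tool_rot: [0.725, 0.689, -0.003, -0.001]
ft_force: [0.2, -0.0, -0.3]
grip_width: 0.0194
```

```bash
python3 - <<'E'
from h import *
st(); plate(None,'w15.png')
E
```

```text
t 19.93 p [0.5065 0.1958 0.0508] q [ 0.164  0.716  1.773 -0.003  0.658  0.218] f [ 0.2 -0.  -0.3] w 0.0194
R [[0.051, 0.999, -0.005], [0.999, -0.051, -0.003], [-0.003, -0.005, -1.0]]
n 29229 x 5.0 112.0 body front x 24.1
 x29 y -21.2 20.6 mid -0.28 z 0.15
 x37 y -21.3 20.8 mid -0.27 z -0.03
 x45 y -21.1 20.8 mid -0.19 z -0.08
 x53 y -21.2 20.8 mid -0.20 z -0.07
 x61 y -21.2 20.8 mid -0.22 z -0.06
 x69 y -21.4 20.9 mid -0.24 z -0.02
 x77 y -21.3 20.8 mid -0.25 z 0.12Traceback (most recent call last):
  File "<stdin>", line 2, in <module>
  File "h.py", line 52, in plate
    s=p[abs(p[:,0]-x)<2]; print(' x%.0f y %.1f %.1f mid %.2f z %.2f'%(x,s[:,1].min(),s[:,1].max(),(s[:,1].min()+s[:,1].max())/2,np.median(s[:,2])))
                                                                        ~~~~~~~~~~^^
    return umr_minimum(a, axis, None, out, keepdims, initial, where)
ValueError: zero-size array to reduction operation minimum which has no identity
```

View pics/w15.png

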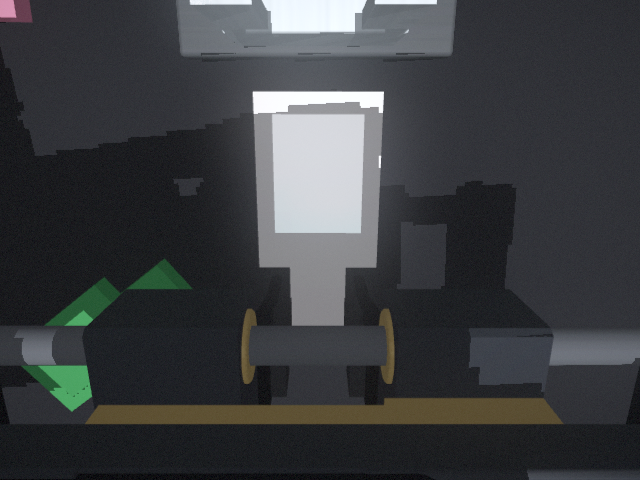

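Call:
step_arm --targets '[{"dx": 0, "dy": 0, "dz": -0.02, "rx": 0, "ry": 0, "rz": 0}, {"dx": 0, "dy": 0, "dz": -0.05, "rx": 0, "ry": 0, "rz": 0}, {"dx": 0, "dy": 0, "dz": -0.09, "rx": 0, "ry": 0, "rz": 0}, {"dx": 0, "dy": 0, "dz": -0.125, "rx": 0, "ry": 0, "rz": 0}, {"dx": 0, "dy": 0, "dz": -0.145, "rx": 0, "ry": 0, "rz": 0}]'

```text
time: 20.6
position: [0.5076, 0.195, 0.1976]
tool_rot: [0.725, 0.688, -0.002, 0.0]
ft_force: [0.3, -0.4, -1.1]
grip_width: 0.0192
```

```bash
python3 - <<'E'
from h import *
st(); T=tcp_for(r2w(-.063,.0513,.19),(.052,-.0002),84); goto(T,84)
E
```

```text
t 20.6 p [0.5076 0.195  0.1976] q [ 0.163  0.479  1.68  -0.003  0.987  0.217] f [ 0.3 -0.4 -1.1] w 0.0192
R [[0.052, 0.999, -0.003], [0.999, -0.052, -0.003], [-0.003, -0.003, -1.0]]
dx -0.4351 dy -0.0554 dz 0.0092 rot -0.17 0.20 3.01
```

Call:
step_arm --targets '[{"dx": -0.05, "dy": -0.006, "dz": 0, "rx": 0, "ry": 0, "rz": 0.5}, {"dx": -0.1, "dy": -0.012, "dz": 0.004, "rx": 0, "ry": 0.2, "rz": 1}, {"dx": -0.15, "dy": -0.018, "dz": 0.006, "rx": 0, "ry": 0.2, "rz": 2}, {"dx": -0.2, "dy": -0.026, "dz": 0.008, "rx": -0.2, "ry": 0.2, "rz": 3}, {"dx": -0.25, "dy": -0.032, "dz": 0.008, "rx": -0.2, "ry": 0.2, "rz": 3}]'

```text
time: 21.22
position: [0.4616, -0.0546, 0.1904]
tool_rot: [0.743, 0.669, 0.0, -0.0]
ft_force: [1.2, -0.1, -0.4]
grip_width: 0.0191
```

```bash
python3 - <<'E'
from h import *
st(); T=tcp_for(r2w(-.063,.0513,.12),(.052,-.0002),84); goto(T,84)
E
```

```text
t 21.23 p [ 0.4616 -0.0546  0.1904] q [-0.359  0.395  1.879  0.     0.868 -0.254] f [ 1.2 -0.1 -0.4] w 0.0191
R [[0.104, 0.995, 0.0], [0.995, -0.104, 0.0], [0.0, 0.0, -1.0]]
dx -0.1844 dy -0.0129 dz 0.0703 rot 0.01 -0.01 0.01
```

Call:
step_arm --targets '[{"dx": -0.05, "dy": -0.005, "dz": 0, "rx": 0, "ry": 0, "rz": 0}, {"dx": -0.1, "dy": -0.009, "dz": 0, "rx": 0, "ry": 0, "rz": 0}, {"dx": -0.15, "dy": -0.013, "dz": 0, "rx": 0, "ry": 0, "rz": 0}, {"dx": -0.184, "dy": -0.013, "dz": 0.01, "rx": 0, "ry": 0, "rz": 0}, {"dx": -0.184, "dy": -0.013, "dz": 0.04, "rx": 0, "ry": 0, "rz": 0}]'

```text
time: 21.85
position: [0.4307, -0.2406, 0.1512]
tool_rot: [0.744, 0.668, 0.0, 0.004]
ft_force: [-0.1, -0.3, -1.4]
grip_width: 0.0192
```

```bash
python3 - <<'E'
from h import *
st(); T=tcp_for(r2w(-.063,.0513,.085),(.052,-.0002),84); goto(T,84)
E
```

```text
t 21.85 p [ 0.4307 -0.2406  0.1512] q [-0.736  0.491  1.851 -0.     0.792 -0.628] f [-0.1 -0.3 -1.4] w 0.0192
R [[0.108, 0.994, 0.005], [0.994, -0.108, -0.005], [-0.004, 0.006, -1.0]]
dx 0.0041 dy -0.0020 dz 0.0662 rot 0.33 0.25 -0.22
```

Call:
step_arm --targets '[{"dx": 0.002, "dy": -0.002, "dz": 0.02, "rx": 0, "ry": 0, "rz": -0.2}, {"dx": 0.003, "dy": -0.002, "dz": 0.045, "rx": 0, "ry": 0, "rz": -0.2}, {"dx": 0.003, "dy": -0.002, "dz": 0.06, "rx": 0, "ry": 0, "rz": -0.2}, {"dx": 0.003, "dy": -0.002, "dz": 0.065, "rx": 0, "ry": 0, "rz": -0.2}, {"dx": 0.003, "dy": -0.002, "dz": 0.065, "rx": 0, "ry": 0, "rz": -0.2}]'

```text
time: 22.48
position: [0.4295, -0.2378, 0.0863]
tool_rot: [0.743, 0.669, 0.0, 0.004]
ft_force: [-0.6, 0.6, -1.0]
grip_width: 0.0193
```

```bash
python3 - <<'E'
from h import *
st(); platereader(78,51.3,'w16.png',14)
c=cam('wrist'); pc=cloud(c)-RO; q=np.stack([pc@EX,pc@EY,pc[...,2]],-1).reshape(-1,3)*1000
a=q[(q[:,2]>46.5)&(q[:,2]<52)&(q[:,0]>-92)&(q[:,0]<-35)]
for l in (-24,26,76):
    s=a[abs(a[:,1]-l)<5]; print(l,len(s),np.percentile(s[:,1],[1,99]).round(1) if len(s) else '')
E
```

```text
t 22.48 p [ 0.4295 -0.2378  0.0863] q [-0.734  0.61   1.9   -0.     0.625 -0.628] f [-0.6  0.6 -1. ] w 0.0193
R [[0.105, 0.994, 0.005], [0.994, -0.105, -0.005], [-0.004, 0.006, -1.0]]
z 86.0 front x -106.0 -> cx -76.0
  x-103 y 32.6 70.4 mid 51.47 86.0
  x-95 y 30.3 72.4 mid 51.38 86.0
  x-87 y 30.5 72.2 mid 51.37 86.0
  x-79 y 30.4 72.3 mid 51.35 86.1
  x-71 y 30.4 72.4 mid 51.40 86.1
  x-63 y 30.3 72.3 mid 51.33 86.0
  x-55 y 30.5 72.4 mid 51.42 86.0
  x-47 y 30.3 72.4 mid 51.38 85.9
  x-39 y 30.2 72.3 mid 51.26 85.7
-24 1628 [-25.3 -20.3]
26 348 [21.2 23.3]
76 782 [77.1 79.6]
```

View pics/w16.png

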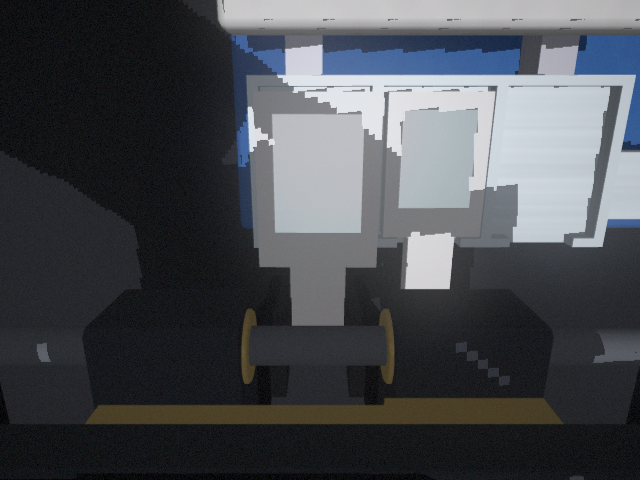

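```bash
python3 - <<'E'
from h import *
c=cam('wrist'); st(); pc=cloud(c)-RO; q=np.stack([pc@EX,pc@EY,pc[...,2]],-1).reshape(-1,3)*1000
b=q[(q[:,2]>84)&(q[:,2]<88)&(abs(abs(q[:,1]-51.3)-16)<3)&(q[:,0]>-125)&(q[:,0]<-15)]
h,e=np.histogram(b[:,0],np.arange(-112,-20,2)); print([(int(x),int(n)) for x,n in zip(e,h) if n])
E
```

```text
t 22.62 p [ 0.4299 -0.238   0.0869] q [-0.733  0.609  1.899 -0.     0.625 -0.628] f [ 0.1 -0.5 -0.7] w 0.0191
R [[0.105, 0.994, 0.006], [0.994, -0.105, -0.006], [-0.005, 0.007, -1.0]]
[(-108, 30), (-106, 115), (-96, 36), (-94, 179), (-92, 180), (-90, 171), (-88, 182), (-86, 185), (-84, 176), (-82, 187), (-80, 189), (-78, 190), (-76, 198), (-74, 194), (-72, 184), (-70, 204), (-68, 206), (-66, 195), (-64, 200), (-62, 210), (-60, 204), (-58, 215), (-56, 218), (-54, 219), (-52, 229), (-50, 214), (-48, 215), (-46, 224), (-44, 247), (-42, 218), (-40, 262), (-38, 222), (-36, 186)]
```

Call:
step_arm --targets '[{"dx": 0.001, "dy": 0, "dz": 0.01, "rx": 0, "ry": 0, "rz": 0}, {"dx": 0.0012, "dy": 0, "dz": 0.018, "rx": 0, "ry": 0, "rz": 0}, {"dx": 0.0012, "dy": 0, "dz": 0.025, "rx": 0, "ry": 0, "rz": 0}, {"dx": 0.0012, "dy": 0, "dz": 0.03, "rx": 0, "ry": 0, "rz": 0}, {"dx": 0.0012, "dy": 0, "dz": 0.032, "rx": 0, "ry": 0, "rz": 0}]'

```text
time: 23.25
position: [0.43, -0.2369, 0.0543]
tool_rot: [0.743, 0.669, 0.0, 0.004]
ft_force: [0.3, -0.6, -1.2]
grip_width: 0.0194
```

```bash
python3 - <<'E'
from h import *
st(); platereader(51,51.3,'w17.png',7)
E
```

```text
t 23.25 p [ 0.43   -0.2369  0.0543] q [-0.732  0.673  1.914 -0.     0.547 -0.626] f [ 0.3 -0.6 -1.2] w 0.0194
R [[0.105, 0.994, 0.006], [0.994, -0.105, -0.005], [-0.005, 0.006, -1.0]]
z 54.0 front x -103.9 -> cx -73.9
  x-101 y 41.3 61.0 mid 51.16 54.2
  x-93 y 21.4 78.5 mid 49.96 54.0
  x-85 y 21.3 77.8 mid 49.57 54.0
  x-77 y 21.3 77.8 mid 49.54 54.2
  x-69 y 21.3 74.8 mid 48.05 54.1
  x-61 y 21.3 78.9 mid 50.13 54.1
  x-53 y 21.3 78.8 mid 50.08 54.0
  x-45 y 21.4 79.2 mid 50.28 53.9
  x-37 y 21.4 78.1 mid 49.75 53.7
  x-29 y 21.6 78.8 mid 50.17 51.2
```

View pics/w17.png

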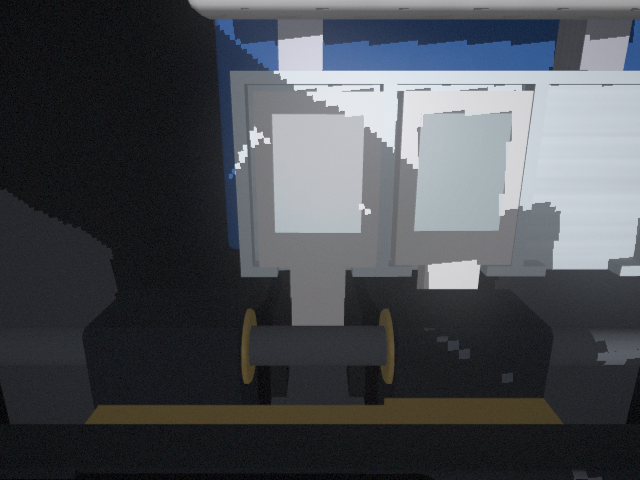

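In the pocket (walls all round the body at (318,180)). Lower 1.5 mm, release, lift.

Call:
step_arm --targets '[{"dx": 0, "dy": 0, "dz": 0.001, "rx": 0, "ry": 0, "rz": 0}, {"dx": 0, "dy": 0, "dz": 0.0015, "rx": 0, "ry": 0, "rz": 0}, {"dx": 0, "dy": 0, "dz": 0.0015, "rx": 0, "ry": 0, "rz": 0}, {"dx": 0, "dy": 0, "dz": 0.0015, "rx": 0, "ry": 0, "rz": 0}, {"dx": 0, "dy": 0, "dz": 0.0015, "rx": 0, "ry": 0, "rz": 0}]'

```text
time: 23.92
position: [0.4302, -0.2371, 0.053]
tool_rot: [0.743, 0.669, 0.0, 0.004]
ft_force: [0.2, 0.3, 0.2]
grip_width: 0.0198
```

Call:
step_arm --targets '[{"dx": 0, "dy": 0, "dz": 0, "rx": 0, "ry": 0, "rz": 0}, {"dx": 0, "dy": 0, "dz": 0, "rx": 0, "ry": 0, "rz": 0}, {"dx": 0, "dy": 0, "dz": 0, "rx": 0, "ry": 0, "rz": 0}, {"dx": 0, "dy": 0, "dz": 0, "rx": 0, "ry": 0, "rz": 0}, {"dx": 0, "dy": 0, "dz": 0, "rx": 0, "ry": 0, "rz": 0}]' --gripper 0.38

```text
time: 24.55
position: [0.4301, -0.237, 0.053]
tool_rot: [0.743, 0.669, 0.0, 0.004]
ft_force: [0.6, -0.7, 0.8]
grip_width: 0.0329
```

Call:
step_arm --targets '[{"dx": 0, "dy": 0, "dz": -0.02, "rx": 0, "ry": 0, "rz": 0}, {"dx": 0, "dy": 0, "dz": -0.05, "rx": 0, "ry": 0, "rz": 0}, {"dx": 0, "dy": 0, "dz": -0.09, "rx": 0, "ry": 0, "rz": 0}, {"dx": -0.02, "dy": 0.02, "dz": -0.13, "rx": 0, "ry": 0, "rz": 0}, {"dx": -0.04, "dy": 0.04, "dz": -0.15, "rx": 0, "ry": 0, "rz": 0}]'

```text
time: 25.18
position: [0.4658, -0.281, 0.206]
tool_rot: [0.743, 0.669, 0.001, 0.006]
ft_force: [0.2, -0.1, -0.2]
grip_width: 0.0331
```

```bash
python3 - <<'E'
from h import *
c=cam('wrist','w18.png'); st()
pc=cloud(c)-RO; q=np.stack([pc@EX,pc@EY,pc[...,2]],-1).reshape(-1,3)*1000
for yc in (51.3,1.4):
    for x in (-88,-75,-63,-50,-38):
        print(yc,x,[np.median(q[(abs(q[:,0]-x)<2)&(abs(q[:,1]-yc-d)<2)&(abs(q[:,2]-52)<15)][:,2]).round(1) for d in (-17,-8,0,8,17)])
b=q[(q[:,2]>50.8)&(q[:,2]<56)&(abs(abs(q[:,1]-51.3)-15)<2)&(q[:,0]>-125)&(q[:,0]<-15)];print(b[:,0].min(),b[:,0].max())
s=cam('scene','s18.png'); cv2.imwrite('pics/s18c.png',np.hstack([cv2.resize(s['img'][190:340,100:280],None,fx=2.2,fy=2.2),cv2.resize(s['img'][190:340,340:520],None,fx=2.2,fy=2.2)]))
goto(r2w(-.0724,-.1345,.16),84)
E
```

```text
t 25.23 p [ 0.4699 -0.2858  0.2085] q [-0.75   0.462  1.673 -0.     0.984 -0.644] f [ 3.1 -2.9  1.4] w 0.0332
R [[0.105, 0.994, 0.017], [0.994, -0.105, -0.016], [-0.014, 0.018, -1.0]]
51.3 -88 [np.float64(52.9), np.float64(52.5), np.float64(52.8), np.float64(52.8), np.float64(53.0)]
51.3 -75 [np.float64(52.9), np.float64(53.0), np.float64(52.9), np.float64(53.0), np.float64(52.8)]
51.3 -63 [np.float64(53.1), np.float64(53.0), np.float64(53.2), np.float64(52.9), np.float64(52.9)]
51.3 -50 [np.float64(52.9), np.float64(53.3), np.float64(53.4), np.float64(53.0), np.float64(52.8)]
51.3 -38 [np.float64(52.5), np.float64(52.7), np.float64(52.6), np.float64(52.8), np.float64(52.7)]
1.4 -88 [np.float64(52.9), np.float64(52.8), np.float64(52.7), np.float64(52.9), np.float64(52.5)]
1.4 -75 [np.float64(52.5), np.float64(52.8), np.float64(53.3), np.float64(53.2), np.float64(52.9)]
1.4 -63 [np.float64(52.7), np.float64(53.1), np.float64(53.1), np.float64(53.2), np.float64(52.8)]
1.4 -50 [np.float64(52.9), np.float64(53.1), np.float64(52.9), np.float64(53.0), np.float64(52.7)]
1.4 -38 [np.float64(52.7), np.float64(52.6), np.float64(52.8), np.float64(52.6), np.float64(52.7)]
-98.1659980571135 -27.371523522947115
dx 0.0862 dy 0.1416 dz 0.0476 rot 0.86 0.66 -0.06
```

View pics/w18.png

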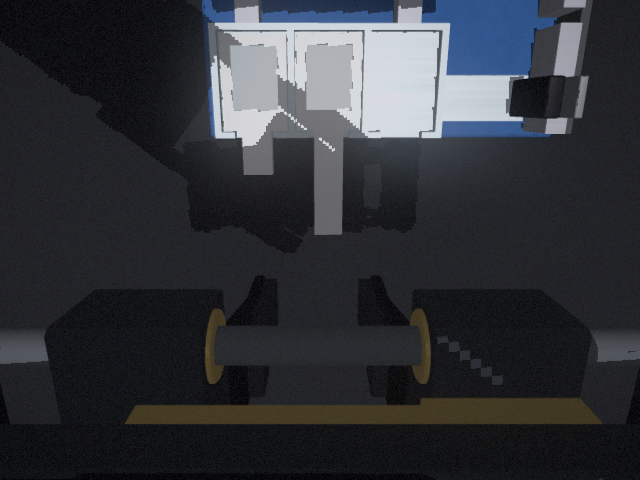

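View pics/s18c.png

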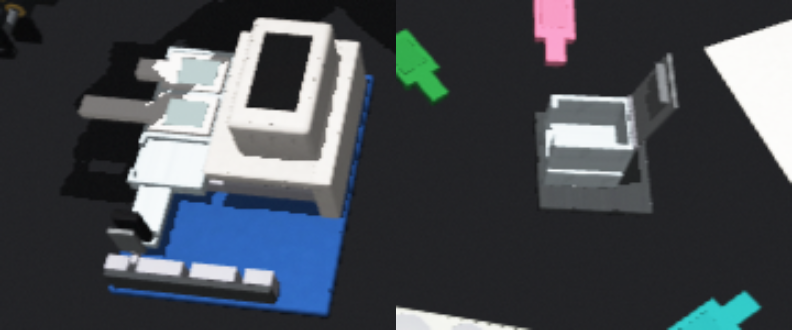

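```bash
python3 - <<'E'
from h import *
c=cam('top'); pc=cloud(c)
m=(abs(pc[...,0]-.512)<.015)&(abs(pc[...,1]-.33)<.02)
print(np.median(pc[m][:,2]),pc[m][:,2].max(),m.sum())
goto(r2w(-.0724,-.1345,.16),84)
E
```

```text
0.0405807589435744 0.04867368049359617 174
dx 0.0835 dy 0.1446 dz 0.0451 rot 0.53 0.40 -0.04
```

Call:
step_arm --targets '[{"dx": 0.02, "dy": 0.04, "dz": 0, "rx": 0, "ry": 0, "rz": 0}, {"dx": 0.04, "dy": 0.08, "dz": 0, "rx": 0, "ry": 0, "rz": 0}, {"dx": 0.07, "dy": 0.12, "dz": 0.02, "rx": 0, "ry": 0, "rz": 0}, {"dx": 0.086, "dy": 0.14, "dz": 0.04, "rx": 0, "ry": 0, "rz": 0}, {"dx": 0.086, "dy": 0.141, "dz": 0.045, "rx": 0, "ry": 0, "rz": 0}]' --gripper 0.5

```text
time: 25.95
position: [0.6134, -0.2076, 0.1563]
tool_rot: [0.742, 0.67, -0.001, 0.002]
ft_force: [-0.9, 0.6, -0.3]
grip_width: 0.0435
```

```bash
python3 - <<'E'
from h import *
st(); goto(r2w(-.0724,-.1345,.098),84)
E
```

```text
t 25.95 p [ 0.6134 -0.2076  0.1563] q [-0.497  0.655  1.45  -0.003  1.033 -0.393] f [-0.9  0.6 -0.3] w 0.0435
R [[0.102, 0.995, 0.002], [0.995, -0.102, -0.004], [-0.004, 0.002, -1.0]]
dx -0.0053 dy 0.0057 dz 0.0583 rot 0.11 0.21 0.13
```

Call:
step_arm --targets '[{"dx": -0.005, "dy": 0.004, "dz": 0, "rx": 0, "ry": 0, "rz": 0}, {"dx": -0.005, "dy": 0.004, "dz": 0.02, "rx": 0, "ry": 0.2, "rz": 0}, {"dx": -0.005, "dy": 0.004, "dz": 0.04, "rx": 0, "ry": 0.2, "rz": 0}, {"dx": -0.005, "dy": 0.004, "dz": 0.055, "rx": 0, "ry": 0.2, "rz": 0}, {"dx": -0.005, "dy": 0.004, "dz": 0.058, "rx": 0, "ry": 0.2, "rz": 0}]'

```text
time: 26.58
position: [0.6157, -0.2133, 0.0968]
tool_rot: [0.743, 0.67, 0.0, -0.001]
ft_force: [0.4, 1.0, -0.2]
grip_width: 0.0434
```

Call:
step_arm --targets '[{"dx": 0, "dy": -0.002, "dz": 0, "rx": 0, "ry": 0, "rz": 0}, {"dx": 0, "dy": -0.002, "dz": 0, "rx": 0, "ry": 0, "rz": 0}, {"dx": 0, "dy": -0.002, "dz": 0, "rx": 0, "ry": 0, "rz": 0}, {"dx": 0, "dy": -0.003, "dz": 0, "rx": 0, "ry": 0, "rz": 0}, {"dx": 0, "dy": -0.003, "dz": 0, "rx": 0, "ry": 0, "rz": 0}]' --gripper 0 --force 32

```text
time: 27.2
position: [0.6147, -0.2137, 0.0977]
tool_rot: [0.743, 0.67, 0.001, 0.002]
ft_force: [4.8, -0.6, -1.0]
grip_width: 0.0141
```

```bash
python3 - <<'E'
from h import *
o=st(); print(w2r(o['position']))
E
```

```text
t 27.2 p [ 0.6147 -0.2137  0.0977] q [-0.506  0.736  1.477  0.002  0.924 -0.404] f [ 4.8 -0.6 -1. ] w 0.0141
R [[0.103, 0.995, 0.004], [0.995, -0.103, -0.001], [-0.001, 0.004, -1.0]]
[-0.07279893 -0.13065848  0.09771702]
```

Call:
step_arm --targets '[{"dx": 0, "dy": 0, "dz": 0, "rx": 0, "ry": 0, "rz": 0}, {"dx": 0, "dy": 0, "dz": 0, "rx": 0, "ry": 0, "rz": 0}, {"dx": 0, "dy": 0, "dz": 0, "rx": 0, "ry": 0, "rz": 0}, {"dx": 0, "dy": 0, "dz": -0.0035, "rx": 0, "ry": 0, "rz": 0}, {"dx": 0, "dy": 0, "dz": -0.0035, "rx": 0, "ry": 0, "rz": 0}]' --gripper 0.4

```text
time: 27.82
position: [0.6139, -0.2134, 0.1014]
tool_rot: [0.743, 0.67, 0.001, 0.001]
ft_force: [-0.2, 0.1, -0.4]
grip_width: 0.0346
```

Call:
step_arm --targets '[{"dx": 0, "dy": 0, "dz": 0, "rx": 0, "ry": 0, "rz": 0}, {"dx": 0, "dy": 0, "dz": 0, "rx": 0, "ry": 0, "rz": 0}, {"dx": 0, "dy": 0, "dz": 0, "rx": 0, "ry": 0, "rz": 0}, {"dx": 0, "dy": 0, "dz": 0, "rx": 0, "ry": 0, "rz": 0}, {"dx": 0, "dy": 0, "dz": 0, "rx": 0, "ry": 0, "rz": 0}]' --gripper 0 --force 32

```text
time: 28.45
position: [0.6147, -0.2136, 0.1016]
tool_rot: [0.743, 0.67, 0.001, 0.002]
ft_force: [3.9, 0.1, -0.7]
grip_width: 0.0139
```

```bash
python3 - <<'E'
from h import *
o=st(); print(w2r(o['position'])); goto(r2w(.0288,-.1307,.101),84)
c=cam('scene'); pc=cloud(c)-RO; q=np.stack([pc@EX,pc@EY,pc[...,2]],-1).reshape(-1,3)*1000
for a,b in ((-80,-65),(-65,-50),(-50,-35),(-35,-20)):
    s=q[(q[:,0]>-15)&(q[:,0]<80)&(q[:,1]>a)&(q[:,1]<b)&(q[:,2]<170)]; print(a,np.percentile(s[:,2],[50,99]).round(1))
E
```

```text
t 28.45 p [ 0.6147 -0.2136  0.1016] q [-0.507  0.73   1.476  0.002  0.931 -0.404] f [ 3.9  0.1 -0.7] w 0.0139
R [[0.104, 0.995, 0.005], [0.995, -0.104, -0.001], [-0.001, 0.005, -1.0]]
[-0.0727784  -0.13058166  0.1015895 ]
dx 0.1016 dy 0.0002 dz 0.0005 rot 0.27 0.03 0.06
-80 [80.2 89.4]
-65 [ 90.8 146.8]
-50 [144.7 148.3]
-35 [145.9 149.5]
```

Call:
step_arm --targets '[{"dx": 0.006, "dy": 0, "dz": 0, "rx": 0, "ry": 0, "rz": 0}, {"dx": 0.016, "dy": 0, "dz": 0, "rx": 0, "ry": 0, "rz": 0}, {"dx": 0.027, "dy": 0, "dz": 0, "rx": 0, "ry": 0, "rz": 0}, {"dx": 0.038, "dy": 0, "dz": 0, "rx": 0, "ry": 0, "rz": 0}, {"dx": 0.048, "dy": 0, "dz": 0, "rx": 0, "ry": 0, "rz": 0}]'

```text
time: 29.12
position: [0.6198, -0.1649, 0.1016]
tool_rot: [0.743, 0.67, 0.001, 0.002]
ft_force: [2.2, -3.1, -2.7]
grip_width: 0.0144
```

```bash
python3 - <<'E'
from h import *
o=st(); print(w2r(o['position'])); goto(r2w(.0288,-.1307,.101),84)
E
```

```text
t 29.12 p [ 0.6198 -0.1649  0.1016] q [-4.340e-01  7.200e-01  1.502e+00  1.000e-03  9.150e-01 -3.320e-01] f [ 2.2 -3.1 -2.7] w 0.0144
R [[0.103, 0.995, 0.005], [0.995, -0.103, -0.001], [-0.001, 0.005, -1.0]]
[-0.02375076 -0.13055153  0.10157781]
dx 0.0526 dy 0.0002 dz 0.0005 rot 0.27 0.04 0.09
```

Call:
step_arm --targets '[{"dx": 0.011, "dy": 0, "dz": 0, "rx": 0, "ry": 0, "rz": 0}, {"dx": 0.023, "dy": 0, "dz": 0, "rx": 0, "ry": 0, "rz": 0}, {"dx": 0.035, "dy": 0, "dz": 0, "rx": 0, "ry": 0, "rz": 0}, {"dx": 0.046, "dy": 0, "dz": 0, "rx": 0, "ry": 0, "rz": 0}, {"dx": 0.0525, "dy": 0, "dz": 0, "rx": 0, "ry": 0, "rz": 0}]'

```text
time: 29.75
position: [0.6253, -0.1118, 0.1016]
tool_rot: [0.742, 0.67, 0.001, 0.002]
ft_force: [3.0, -3.2, -2.6]
grip_width: 0.0141
```

```bash
python3 - <<'E'
from h import *
o=st(); print(w2r(o['position'])); s=cam('scene','s20.png');c=cam('wrist','w20.png'); cv2.imwrite('pics/s20c.png',np.hstack([cv2.resize(s['img'][190:340,100:280],None,fx=2.2,fy=2.2),cv2.resize(c['img'],None,fx=.6,fy=.6)[:, :]] ) if False else cv2.resize(s['img'][190:340,100:280],None,fx=4,fy=4))
E
```

```text
t 29.75 p [ 0.6253 -0.1118  0.1016] q [-3.530e-01  7.140e-01  1.518e+00  1.000e-03  9.050e-01 -2.510e-01] f [ 3.  -3.2 -2.6] w 0.0141
R [[0.102, 0.995, 0.005], [0.995, -0.102, -0.001], [-0.001, 0.005, -1.0]]
[ 0.02964017 -0.13051363  0.10158818]
```

View pics/s20c.png

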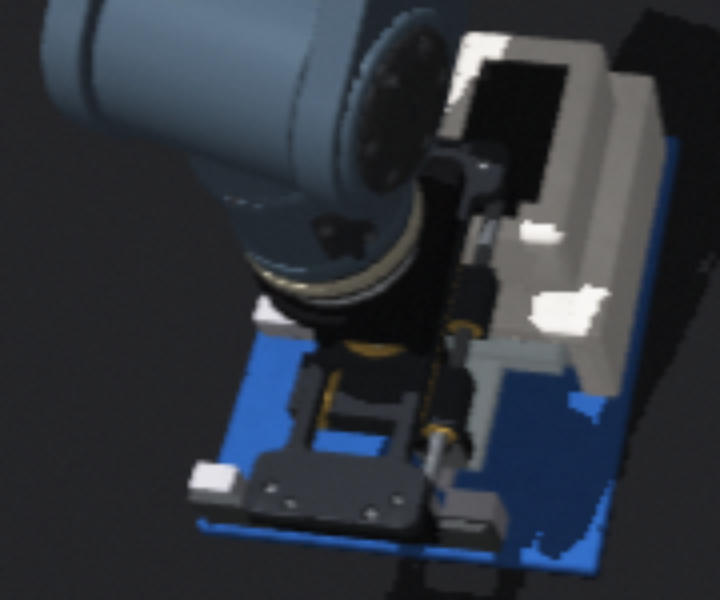

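Call:
step_arm --targets '[{"dx": -0.0005, "dy": 0, "dz": 0, "rx": 0, "ry": 0, "rz": 0}, {"dx": -0.0005, "dy": 0, "dz": 0, "rx": 0, "ry": 0, "rz": 0}, {"dx": -0.0005, "dy": 0, "dz": 0, "rx": 0, "ry": 0, "rz": 0}, {"dx": -0.0005, "dy": 0, "dz": 0, "rx": 0, "ry": 0, "rz": 0}, {"dx": -0.0005, "dy": 0, "dz": 0, "rx": 0, "ry": 0, "rz": 0}]' --gripper 0.45

```text
time: 30.48
position: [0.6241, -0.1113, 0.1013]
tool_rot: [0.743, 0.67, 0.001, 0.0]
ft_force: [-0.4, 0.7, 1.0]
grip_width: 0.0387
```

Call:
step_arm --targets '[{"dx": 0, "dy": 0, "dz": -0.03, "rx": 0, "ry": 0, "rz": 0}, {"dx": 0, "dy": 0, "dz": -0.06, "rx": 0, "ry": 0, "rz": 0}, {"dx": -0.03, "dy": 0, "dz": -0.1, "rx": 0, "ry": 0, "rz": 0}, {"dx": -0.06, "dy": 0, "dz": -0.11, "rx": 0, "ry": 0, "rz": 0}, {"dx": -0.09, "dy": 0, "dz": -0.11, "rx": 0, "ry": 0, "rz": 0}]'

```text
time: 31.1
position: [0.6145, -0.2019, 0.2129]
tool_rot: [0.743, 0.67, 0.002, 0.001]
ft_force: [0.7, 0.3, -0.8]
grip_width: 0.0395
```

```bash
cat > g.py <<'E'
from h import *
st()
for n in ('wrist','scene'):
    c=cam(n,'g_%s_%d.png'%(n,int(telemetry.get_obs()['time']))); pc=cloud(c)-RO; q=np.stack([pc@EX,pc@EY,pc[...,2]],-1).reshape(-1,3)*1000
    b=q[(q[:,2]>84)&(q[:,2]<96)&(abs(q[:,1]+134)<18)&(abs(q[:,0]-29)<25)]
    print(n,len(b),np.percentile(b,[0.5],axis=0).round(1),np.percentile(b,[99.5],axis=0).round(1))
    if n=='wrist': cv2.imwrite('pics/gw.png',c['img'])
    else: cv2.imwrite('pics/gs.png',cv2.resize(c['img'][190:340,100:280],None,fx=4,fy=4))
E
python3 g.py
```

```text
t 31.1 p [ 0.6145 -0.2019  0.2129] q [-0.491  0.587  1.406  0.002  1.146 -0.389] f [ 0.7  0.3 -0.8] w 0.0395
R [[0.103, 0.995, 0.004], [0.995, -0.103, 0.0], [0.001, 0.004, -1.0]]
wrist 1089 [[  18.4 -145.8   85.3]] [[  41.9 -122.9   92.3]]
scene 109 [[  18.6 -146.9   84.2]] [[  42.2 -123.5   93.3]]
```

View pics/gw.png

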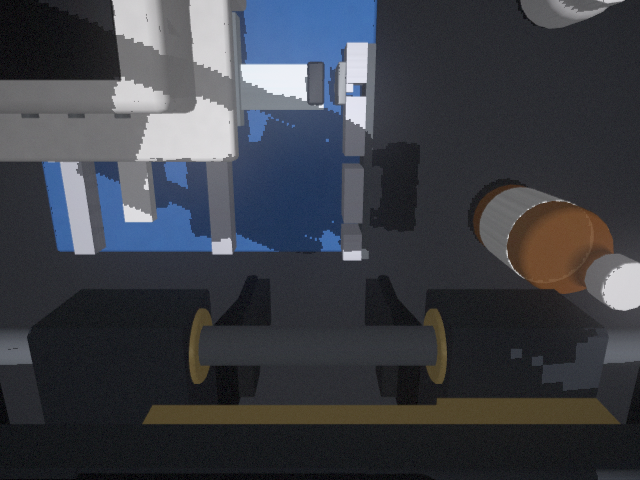

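View pics/gs.png

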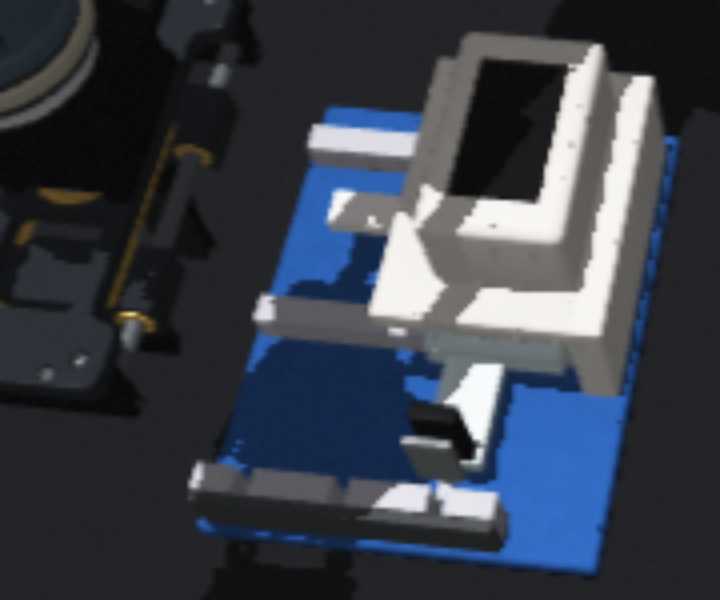

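```bash
python3 - <<'E'
from h import *
for n in ('scene','top'):
    c=cam(n); pc=cloud(c)
    m=(abs(pc[...,0]-.515)<.04)&(pc[...,1]>.355)&(pc[...,1]<.45)&(pc[...,2]>.093)&(pc[...,2]<.2)
    q=pc[m]; print(n,len(q),q.min(0).round(4),q.max(0).round(4))
    for z in np.arange(.095,.17,.01):
        s=q[abs(q[:,2]-z)<.003]
        if len(s): print(z.round(3),'y',s[:,1].min().round(4),s[:,1].max().round(4),'x',s[:,0].min().round(4),s[:,0].max().round(4),len(s))
E
```

```text
scene 516 [0.4872 0.365  0.0932] [0.5445 0.3876 0.1674]
0.095 y 0.365 0.3711 x 0.4872 0.543 34
0.105 y 0.3688 0.3729 x 0.4884 0.543 33
0.115 y 0.371 0.3758 x 0.4899 0.5429 37
0.125 y 0.3724 0.3772 x 0.4879 0.5441 41
0.135 y 0.3742 0.3788 x 0.4898 0.5437 40
0.145 y 0.3767 0.3801 x 0.528 0.5445 13
0.155 y 0.3728 0.3833 x 0.4883 0.5433 56
0.165 y 0.3806 0.3876 x 0.4879 0.5435 49
top 333 [0.4883 0.3664 0.0932] [0.5441 0.3897 0.1683]
0.095 y 0.3664 0.373 x 0.4919 0.5425 21
0.105 y 0.3692 0.3756 x 0.4886 0.5384 25
0.115 y 0.3717 0.3784 x 0.4899 0.5416 25
0.125 y 0.374 0.3785 x 0.4889 0.5375 22
0.135 y 0.3751 0.3807 x 0.4902 0.5434 27
0.145 y 0.3771 0.384 x 0.4892 0.5394 8
0.155 y 0.3742 0.3839 x 0.4901 0.5433 30
0.165 y 0.3749 0.3886 x 0.4889 0.544 41
```

```bash
python3 - <<'E'
from h import *
goto([.5165,.45,.235],87)
E
```

```text
dx 0.6372 dy -0.1647 dz -0.0224 rot 0.04 -0.17 -2.99
```

Call:
step_arm --targets '[{"dx": 0.06, "dy": -0.015, "dz": -0.02, "rx": 0, "ry": 0, "rz": 0}, {"dx": 0.12, "dy": -0.03, "dz": -0.025, "rx": 0, "ry": 0, "rz": -1}, {"dx": 0.18, "dy": -0.045, "dz": -0.025, "rx": 0, "ry": 0, "rz": -2}, {"dx": 0.24, "dy": -0.06, "dz": -0.025, "rx": 0, "ry": 0, "rz": -3}, {"dx": 0.3, "dy": -0.075, "dz": -0.025, "rx": 0, "ry": 0, "rz": -3}]' --gripper 0 --force 20

```text
time: 31.92
position: [0.5689, 0.1084, 0.2365]
tool_rot: [0.725, 0.689, 0.001, -0.001]
ft_force: [0.3, 0.4, -0.2]
grip_width: 0.0019
```

```bash
python3 - <<'E'
from h import *
st();goto([.5165,.45,.235],87)
E
```

```text
t 31.93 p [0.5689 0.1084 0.2365] q [-0.006  0.471  1.556  0.004  1.115  0.043] f [ 0.3  0.4 -0.2] w 0.0019
R [[0.051, 0.999, -0.0], [0.999, -0.051, 0.003], [0.003, -0.0, -1.0]]
dx 0.3385 dy -0.0698 dz 0.0027 rot -0.03 -0.20 0.08
```

Call:
step_arm --targets '[{"dx": 0.06, "dy": -0.012, "dz": 0, "rx": 0, "ry": 0, "rz": 0}, {"dx": 0.12, "dy": -0.025, "dz": 0, "rx": 0, "ry": 0, "rz": 0}, {"dx": 0.18, "dy": -0.037, "dz": 0, "rx": 0, "ry": 0, "rz": 0}, {"dx": 0.24, "dy": -0.05, "dz": 0, "rx": 0, "ry": 0, "rz": 0}, {"dx": 0.3, "dy": -0.062, "dz": 0, "rx": 0, "ry": 0, "rz": 0}]'

```text
time: 32.55
position: [0.5199, 0.414, 0.2371]
tool_rot: [0.724, 0.69, 0.0, -0.002]
ft_force: [-0.0, -0.2, 0.3]
grip_width: 0.0004
```

```bash
python3 - <<'E'
from h import *
st();goto([.5165,.45,.164],87)
E
```

```text
t 32.55 p [0.5199 0.414  0.2371] q [0.503 0.587 1.33  0.004 1.225 0.551] f [-0.  -0.2  0.3] w 0.0004
R [[0.049, 0.999, -0.002], [0.999, -0.049, 0.003], [0.003, -0.002, -1.0]]
dx 0.0356 dy -0.0050 dz 0.0732 rot -0.13 -0.15 0.18
```

Call:
step_arm --targets '[{"dx": 0.025, "dy": -0.003, "dz": 0, "rx": 0, "ry": 0, "rz": 0}, {"dx": 0.036, "dy": -0.005, "dz": 0, "rx": 0, "ry": 0, "rz": 0}, {"dx": 0.036, "dy": -0.005, "dz": 0.03, "rx": 0, "ry": 0, "rz": 0}, {"dx": 0.036, "dy": -0.005, "dz": 0.06, "rx": 0, "ry": 0, "rz": 0}, {"dx": 0.036, "dy": -0.005, "dz": 0.073, "rx": 0, "ry": 0, "rz": 0}]'

```text
time: 33.17
position: [0.5151, 0.4489, 0.1621]
tool_rot: [0.724, 0.689, -0.002, -0.002]
ft_force: [0.5, 0.1, 0.9]
grip_width: 0.0005
```

```bash
python3 - <<'E'
from h import *
o=st()
# waypoints of TCP in tool shift
R=Ro.from_quat(o['tool_rot']).as_matrix(); yh=.3675
for th in (105,95,90,80,70,60,50,40,30,20,12,6):
    t=np.deg2rad(th); r=.06
    cy=yh-r*np.cos(t); z=.0885+r*np.sin(t)
    if th>90: z=.1475
    T=np.array([.5165+.05*(cy+.0095-.44),cy+.0095,z+.019]); print(th,(R.T@(T-o['position'])).round(4))
E
```

```text
t 33.17 p [0.5151 0.4489 0.1621] q [0.552 0.695 1.34  0.004 1.112 0.6  ] f [0.5 0.1 0.9] w 0.0005
R [[0.05, 0.999, -0.006], [0.999, -0.05, 0.0], [-0.0, -0.006, -1.0]]
105 [-0.0564  0.0018 -0.0044]
95 [-0.0667  0.0018 -0.0044]
90 [-0.0719  0.0018 -0.0054]
80 [-0.0824  0.0018 -0.0045]
70 [-0.0925  0.0018 -0.0018]
60 [-0.102   0.0018  0.0026]
50 [-0.1106  0.0018  0.0086]
40 [-0.118   0.0019  0.016 ]
30 [-0.124   0.0019  0.0246]
20 [-0.1284  0.002   0.034 ]
12 [-0.1307  0.002   0.0421]
6 [-0.1317  0.0021  0.0483]
```

Call:
step_arm --targets '[{"dx": -0.03, "dy": 0.002, "dz": -0.004, "rx": 0, "ry": 0, "rz": 0}, {"dx": -0.055, "dy": 0.002, "dz": -0.004, "rx": 0, "ry": 0, "rz": 0}, {"dx": -0.067, "dy": 0.002, "dz": -0.004, "rx": 0, "ry": 0, "rz": 0}, {"dx": -0.08, "dy": 0.002, "dz": -0.0045, "rx": 0, "ry": 0, "rz": 0}, {"dx": -0.0925, "dy": 0.002, "dz": -0.002, "rx": 0, "ry": 0, "rz": 0}]'

```text
time: 33.8
position: [0.5129, 0.3563, 0.1645]
tool_rot: [0.724, 0.689, -0.001, -0.002]
ft_force: [0.5, 0.6, -0.0]
grip_width: 0.0004
```

```bash
python3 - <<'E'
from h import *
o=st()
R=Ro.from_quat(o['tool_rot']).as_matrix(); yh=.3675
for th in (70,60,50,40,30,20,12,6):
    t=np.deg2rad(th); r=.06
    cy=yh-r*np.cos(t); z=.0885+r*np.sin(t)
    T=np.array([.5165+.05*(cy+.0095-.44),cy+.0095,z+.019]); print(th,(R.T@(T-o['position'])).round(4))
s=cam('scene'); cv2.imwrite('pics/f1.png',cv2.resize(s['img'][190:340,340:540],None,fx=4,fy=4))
E
```

```text
t 33.8 p [0.5129 0.3563 0.1645] q [0.427 0.619 1.502 0.003 1.025 0.475] f [ 0.5  0.6 -0. ] w 0.0004
R [[0.049, 0.999, -0.005], [0.999, -0.049, 0.001], [0.001, -0.005, -1.0]]
70 [ 0.0001 -0.0006  0.0006]
60 [-0.0094 -0.0006  0.005 ]
50 [-0.0179 -0.0005  0.011 ]
40 [-0.0253 -0.0005  0.0184]
30 [-0.0314 -0.0005  0.027 ]
20 [-0.0358 -0.0004  0.0365]
12 [-0.0381 -0.0004  0.0445]
6 [-0.0391 -0.0004  0.0507]
```

View pics/f1.png

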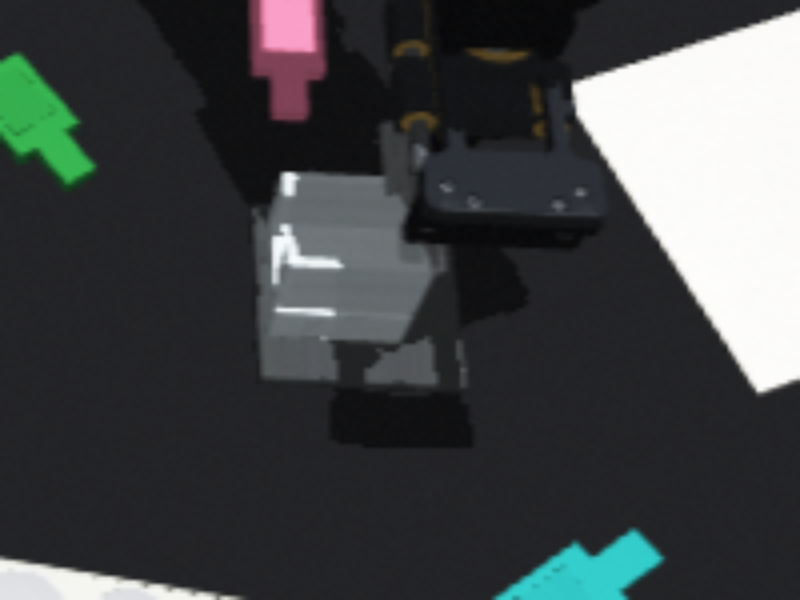

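The flap is now past upright (edge at about (390,150)). Continue on the arc.

Call:
step_arm --targets '[{"dx": -0.0095, "dy": 0, "dz": 0.005, "rx": 0, "ry": 0, "rz": 0}, {"dx": -0.018, "dy": 0, "dz": 0.011, "rx": 0, "ry": 0, "rz": 0}, {"dx": -0.0255, "dy": 0, "dz": 0.0185, "rx": 0, "ry": 0, "rz": 0}, {"dx": -0.0315, "dy": 0, "dz": 0.027, "rx": 0, "ry": 0, "rz": 0}, {"dx": -0.036, "dy": 0, "dz": 0.0365, "rx": 0, "ry": 0, "rz": 0}]'

```text
time: 34.48
position: [0.5102, 0.3181, 0.1267]
tool_rot: [0.725, 0.689, -0.003, -0.002]
ft_force: [-1.2, 0.4, 0.2]
grip_width: 0.0007
```

```bash
python3 - <<'E'
from h import *
o=st()
goto([.511,.3165,.0925+.019]); goto([.511,.3165,.088+.019])
s=cam('scene'); cv2.imwrite('pics/f2.png',cv2.resize(s['img'][190:340,340:540],None,fx=4,fy=4))
E
```

```text
t 34.48 p [0.5102 0.3181 0.1267] q [3.710e-01 6.460e-01 1.587e+00 1.000e-03 9.160e-01 4.200e-01] f [-1.2  0.4  0.2] w 0.0007
R [[0.05, 0.999, -0.007], [0.999, -0.05, -0.002], [-0.002, -0.007, -1.0]]
dx -0.0015 dy 0.0009 dz 0.0152
dx -0.0015 dy 0.0010 dz 0.0197
```

View pics/f2.png

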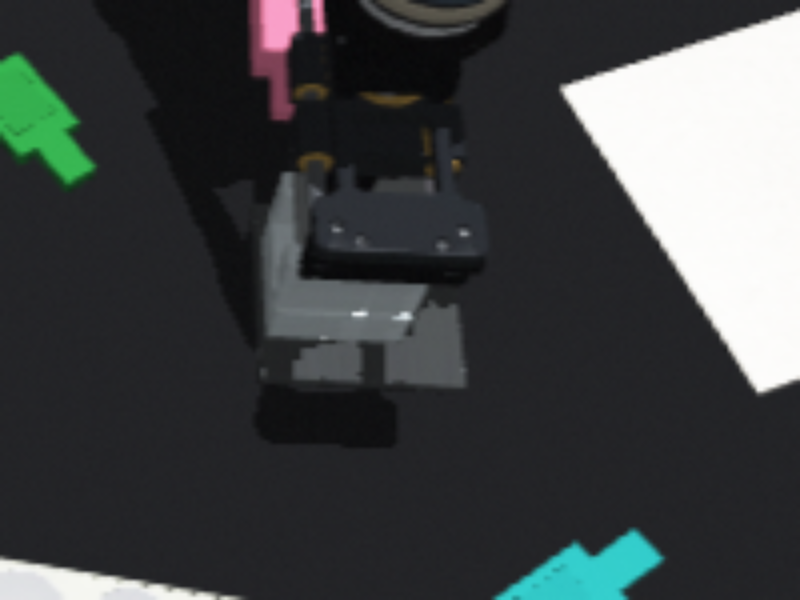

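Call:
step_arm --targets '[{"dx": -0.002, "dy": 0.001, "dz": 0.004, "rx": 0, "ry": 0, "rz": 0}, {"dx": -0.002, "dy": 0.001, "dz": 0.008, "rx": 0, "ry": 0, "rz": 0}, {"dx": -0.002, "dy": 0.001, "dz": 0.012, "rx": 0, "ry": 0, "rz": 0}, {"dx": -0.002, "dy": 0.001, "dz": 0.015, "rx": 0, "ry": 0, "rz": 0}, {"dx": -0.002, "dy": 0.001, "dz": 0.017, "rx": 0, "ry": 0, "rz": 0}]'

```text
time: 35.15
position: [0.5102, 0.3152, 0.1096]
tool_rot: [0.725, 0.689, -0.004, -0.002]
ft_force: [-3.3, -2.9, 15.7]
grip_width: 0.0005
```

```bash
python3 - <<'E'
from h import *
o=st()
s=cam('scene'); cv2.imwrite('pics/f3.png',cv2.resize(s['img'][190:340,340:540],None,fx=4,fy=4))
E
```

```text
t 35.15 p [0.5102 0.3152 0.1096] q [3.670e-01 6.700e-01 1.598e+00 1.000e-03 8.830e-01 4.170e-01] f [-3.3 -2.9 15.7] w 0.0005
R [[0.05, 0.999, -0.009], [0.999, -0.05, -0.003], [-0.004, -0.009, -1.0]]
```

View pics/f3.png

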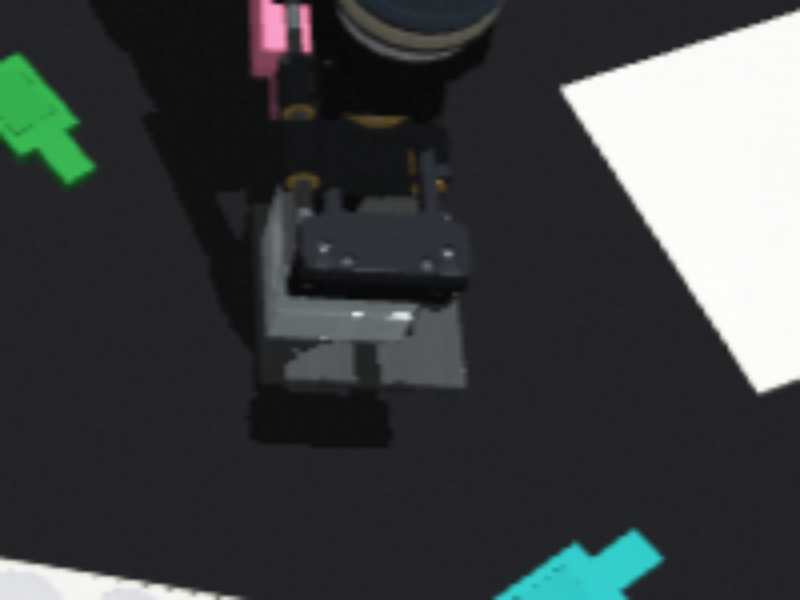

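Call:
step_arm --targets '[{"dx": 0, "dy": 0, "dz": -0.02, "rx": 0, "ry": 0, "rz": 0}, {"dx": 0, "dy": 0, "dz": -0.06, "rx": 0, "ry": 0, "rz": 0}, {"dx": -0.04, "dy": 0, "dz": -0.1, "rx": 0, "ry": 0, "rz": 0}, {"dx": -0.09, "dy": 0, "dz": -0.12, "rx": 0, "ry": 0, "rz": 0}, {"dx": -0.14, "dy": 0, "dz": -0.12, "rx": 0, "ry": 0, "rz": 0}]'

```text
time: 35.83
position: [0.5055, 0.175, 0.2324]
tool_rot: [0.724, 0.69, -0.002, -0.0]
ft_force: [0.1, -0.7, -0.4]
grip_width: 0.0003
```

```bash
python3 - <<'E'
from h import *
o=st()
s=cam('scene','s30.png'); cv2.imwrite('pics/f4.png',cv2.resize(s['img'][190:340,340:540],None,fx=4,fy=4))
c=cam('wrist','w30.png')
for n,k in (('scene',s),('wrist',c)):
    pc=cloud(k)
    for y in np.arange(.295,.372,.01):
        m=(abs(pc[...,0]-.513)<.015)&(abs(pc[...,1]-y)<.003)&(pc[...,2]>.03); 
        if m.sum(): print(n,y.round(3),np.median(pc[m][:,2]).round(4))
E
```

```text
t 35.83 p [0.5055 0.175  0.2324] q [ 0.125  0.42   1.666 -0.002  1.06   0.175] f [ 0.1 -0.7 -0.4] w 0.0003
R [[0.049, 0.999, -0.004], [0.999, -0.049, -0.002], [-0.003, -0.003, -1.0]]
scene 0.295 0.0882
scene 0.305 0.0901
scene 0.315 0.0894
scene 0.325 0.0895
scene 0.335 0.0899
scene 0.345 0.0904
scene 0.355 0.0902
scene 0.365 0.0907
wrist 0.295 0.0905
wrist 0.305 0.0912
```

View pics/f4.png

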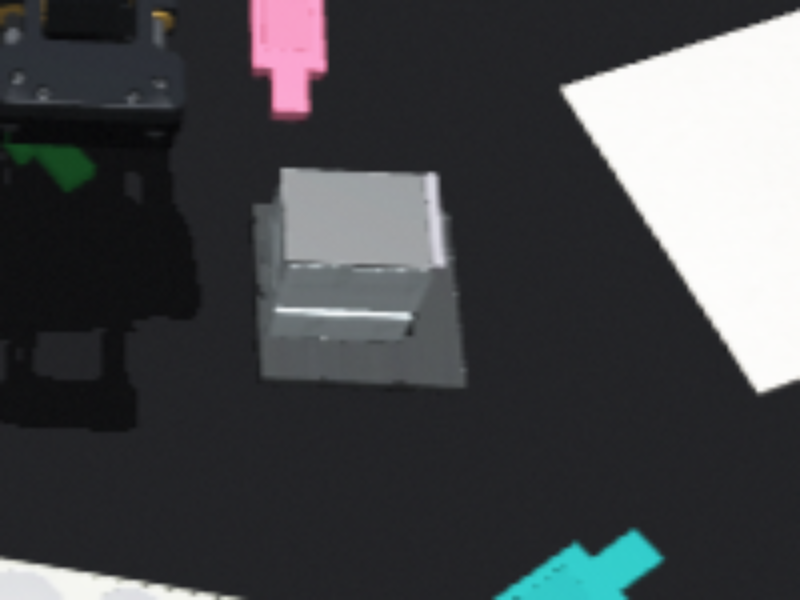

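View pics/w30.png

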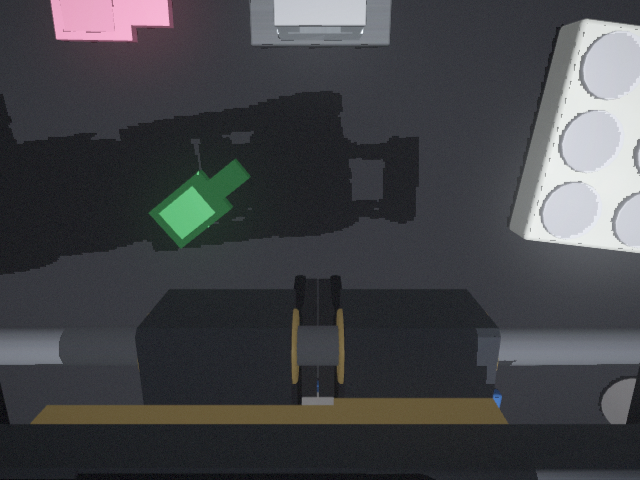

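View pics/s30.png

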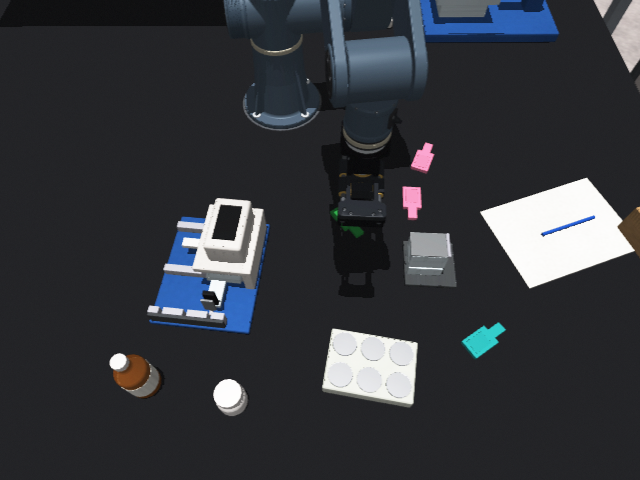

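```bash
python3 - <<'E'
from h import *
t=cam('top','t31.png'); s=cam('scene')
for k in (t,s):
    print('tips c,a',px(k,r2w(.038-.104,.0014,.052)),px(k,r2w(.038-.060,.0513,.052)))
a=cv2.resize(t['img'][165:295,340:460],None,fx=4.5,fy=4.5,interpolation=cv2.INTER_CUBIC)
b=cv2.resize(s['img'][195:335,140:280],None,fx=4.18,fy=4.18,interpolation=cv2.INTER_CUBIC)
cv2.imwrite('pics/end.png',cv2.resize(np.hstack([a[:585,:],b[:585,:]]),None,fx=.7,fy=.7))
E
```

```text
tips c,a [426.51218453 248.15365387] [407.96272257 265.67653706]
tips c,a [181.26071724 240.71690615] [206.34905932 223.26509253]
```

View pics/end.png

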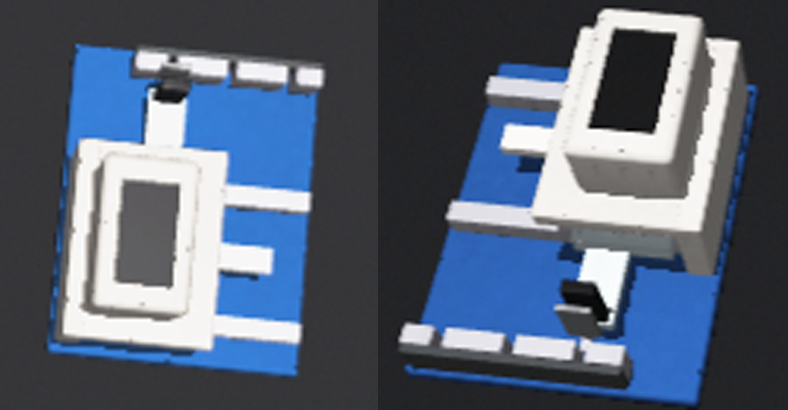

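```bash
python3 - <<'E'
from h import *
goto(r2w(-.15,.045,.23),84)
E
```

```text
dx -0.4505 dy -0.0491 dz 0.0021 rot -0.49 0.18 3.02
```

Call:
step_arm --targets '[{"dx": -0.05, "dy": -0.006, "dz": 0, "rx": 0, "ry": 0, "rz": 0.5}, {"dx": -0.1, "dy": -0.012, "dz": 0, "rx": 0, "ry": 0, "rz": 1}, {"dx": -0.15, "dy": -0.018, "dz": 0, "rx": 0, "ry": 0, "rz": 2}, {"dx": -0.2, "dy": -0.024, "dz": 0, "rx": 0, "ry": 0, "rz": 3}, {"dx": -0.25, "dy": -0.03, "dz": 0, "rx": 0, "ry": 0, "rz": 3}]'

```text
time: 36.65
position: [0.4619, -0.0731, 0.2313]
tool_rot: [0.742, 0.67, -0.004, -0.002]
ft_force: [-0.1, 0.2, -0.1]
grip_width: 0.0004
```

```bash
python3 - <<'E'
from h import *
st();goto(r2w(-.15,.045,.23),84)
E
```

```text
t 36.65 p [ 0.4619 -0.0731  0.2313] q [-0.393  0.335  1.822 -0.006  0.991 -0.288] f [-0.1  0.2 -0.1] w 0.0004
R [[0.102, 0.995, -0.008], [0.995, -0.102, -0.002], [-0.003, -0.008, -1.0]]
dx -0.2010 dy -0.0095 dz 0.0019 rot -0.45 0.16 0.13
```

Call:
step_arm --targets '[{"dx": -0.05, "dy": -0.003, "dz": 0, "rx": 0, "ry": 0, "rz": 0}, {"dx": -0.1, "dy": -0.006, "dz": 0, "rx": 0, "ry": 0, "rz": 0}, {"dx": -0.15, "dy": -0.009, "dz": 0, "rx": 0, "ry": 0, "rz": 0}, {"dx": -0.19, "dy": -0.009, "dz": 0, "rx": 0, "ry": 0, "rz": 0}, {"dx": -0.2, "dy": -0.009, "dz": 0, "rx": 0, "ry": 0, "rz": 0}]'

```text
time: 37.28
position: [0.4336, -0.2728, 0.2317]
tool_rot: [0.743, 0.669, -0.003, -0.001]
ft_force: [0.6, 0.5, -0.7]
grip_width: 0.0004
```

```bash
python3 - <<'E'
from h import *
c=cam('wrist','w40.png'); st()
print(px(c,r2w(.038-.104,.0014,.052)),px(c,r2w(.038-.060,.0513,.052)))
E
```

```text
t 37.33 p [ 0.4334 -0.2726  0.2316] q [-0.776  0.392  1.721 -0.008  1.033 -0.668] f [ 0.2  0.4 -0.4] w 0.0009
R [[0.103, 0.995, -0.007], [0.995, -0.103, -0.003], [-0.003, -0.007, -1.0]]
[377.98039847  96.73180489] [308.44709432  30.03506231]
```

View pics/w40.png

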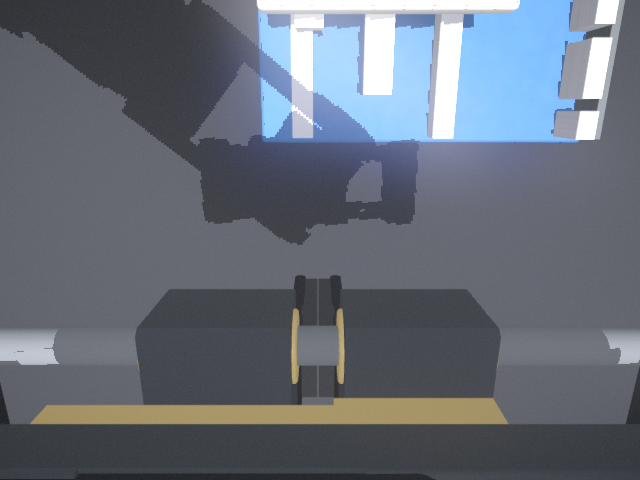

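```bash
python3 -c "
from h import *
print(robot.hand_in()); st()"
```

```text
the job is handed in; nothing more can be done
None
the job is handed in; nothing more can be done
```

I did the whole job in the order asked and handed it in at about 37 s of the 210 s limit; no verdict was reported.

- **Carriage out:** I squeezed the tab and drew the carriage from the parked to the loading notch. The tab sprang fully out again, so it locked.
- **Plates:** Only two plates were in the stack, the long-tongued c and the short-tongued a. c went into the middle pocket and a into the pocket farthest from the grip. Their tops read level in depth before I slid the carriage in, and the magazine floor read bare.
- **Carriage in:** I squeezed the tab again and slid the carriage to the measuring notch. The grip centre stood about 1 mm past the nominal notch, inside the 1.5 mm play. The tab was fully out, so it is locked.
- **Flap:** It is swung shut and lies flat across its whole length, 89 to 91 mm above the bench. Pressing it gave about 16 N.
- **Left alone:** The dish tray, bottle and jar look where they were at the start.

**Last checks:** With the carriage in, both tongue tips showed within 3 pixels of where seated plates should put them. The bodies are hidden under the head, so that is the only evidence they are still seated. I did not see the flap's lip behind the posts; I inferred it from the level flap.

No check failed. The only disagreement was the carriage pockets, which read about 1.4 mm off (reader +y) from where the base edges put them; I placed the plates by the measured pockets.

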